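# Load the dish imager and start the scan

## Task

Load the specimen imager for a scan: lower the dish plate by its handle over the two locating pins, down until it lies flush on the glass, then stand every specimen dish in an opening of the plate and put a cap on each, seated level on its rim. When all are loaded and capped, press the start button; keep the dishes upright throughout and leave the jar, brush and pinning block where they are (a spare cap may stay on the bench).

Things in the scene. Friction and masses are not known exactly. Their poses are not given: they have to be found in the camera images.
- seat (a point): The dish imager is a low white box fixed on the bench, 260 mm deep (along x), 210 mm wide, 60 mm tall, with a dark glass top carrying two upright steel locating pins. This point lies on the glass half-way between the pins; x points away from the robot, y along the line of the pins, z up. The imager's place and heading vary.
- pin_left (a point): Tip of the imager's left locating pin, at y = +72 mm of the seat point, 22 mm above the glass. Both pins are 10 mm in diameter for the lowest 12 mm, then narrow in a bullet nose to the tip.
- pin_right (a point): Tip of the right locating pin, at y = -72 mm of the seat point, 22 mm above the glass.
- start (a joint): Travel of the round start button, in m: 0 when up, 0.006 fully pressed; springs back by itself; fully down takes 5 N; it counts as pressed from 0.004.
- start_top (a point): Centre of the top face of the start button, 30 mm in diameter, on the front strip of the imager's top (nearest the robot, 123 mm before and 45 mm to the right of the seat point). It is pressed straight down.
- plate: Aluminium dish plate, 180 x 180 x 8 mm, about 450 g: four round openings 66 mm wide for dishes, two pin holes 13 mm wide at y = +72 and -72 mm (either way round fits) and a bridge handle over its middle. Origin: centre of its underside, z up; y runs along the handle and the line of the pin holes. Starts flat on the bench right of the imager. Seated, its origin meets the seat point.
- plate_handle (a point): Middle of the plate's handle: a black bar 74 mm long along the plate's y, 14 mm wide and 14 mm tall, its centre 51 mm above the plate's underside, on two posts 10 mm in diameter at y = +30 and -30 mm (36 mm clear beneath the bar).
- opening0 (a point): Centre of a dish opening at the plate's underside, at plate x, y = +50, +50 mm. A dish stands in it on the imager's glass.
- opening1 (a point): Centre of a dish opening at the plate's underside, at plate x, y = -50, +50 mm. A dish stands in it on the imager's glass.
- opening2 (a point): Centre of a dish opening at the plate's underside, at plate x, y = -50, -50 mm. A dish stands in it on the imager's glass.
- opening3 (a point): Centre of a dish opening at the plate's underside, at plate x, y = +50, -50 mm. A dish stands in it on the imager's glass.
- dish_a_mid (a point): Clear glass dish, open on top, a beetle lying in it on a white paper disc: 60 mm outside diameter, 45 mm tall, wall 4 mm (mouth 52 mm), floor 4 mm, lowest 5 mm tapering in to 52 mm; about 100 g. The point is its centre, 22.5 mm above its underside; z up. Starts upright on the bench left of the imager among the caps. Two or three dishes are there; None if absent.
- dish_b_mid (a point): Clear glass dish, open on top, a beetle lying in it on a white paper disc: 60 mm outside diameter, 45 mm tall, wall 4 mm (mouth 52 mm), floor 4 mm, lowest 5 mm tapering in to 52 mm; about 100 g. The point is its centre, 22.5 mm above its underside; z up. Starts upright on the bench left of the imager among the caps. Two or three dishes are there; None if absent.
- dish_c_mid (a point): Clear glass dish, open on top, a beetle lying in it on a white paper disc: 60 mm outside diameter, 45 mm tall, wall 4 mm (mouth 52 mm), floor 4 mm, lowest 5 mm tapering in to 52 mm; about 100 g. The point is its centre, 22.5 mm above its underside; z up. Starts upright on the bench left of the imager among the caps. Two or three dishes are there; None if absent.
- cap_a_knob (a point): Black plastic cap, 60 g, any cap fits any dish: flange 68 mm wide, 6 mm thick; below it a spigot 46 mm wide, 8 mm deep (tapering to 38 mm) that drops into a dish's mouth till the flange rests on the rim; above it a round knob 22 mm wide, 32 mm tall. Point: mid-knob on the axis, 30 mm above the spigot's underside; seated, 44.5 mm above the dish's centre. z up. Starts knob up on the bench; always three.
- cap_b_knob (a point): Black plastic cap, 60 g, any cap fits any dish: flange 68 mm wide, 6 mm thick; below it a spigot 46 mm wide, 8 mm deep (tapering to 38 mm) that drops into a dish's mouth till the flange rests on the rim; above it a round knob 22 mm wide, 32 mm tall. Point: mid-knob on the axis, 30 mm above the spigot's underside; seated, 44.5 mm above the dish's centre. z up. Starts knob up on the bench; always three.
- cap_c_knob (a point): Black plastic cap, 60 g, any cap fits any dish: flange 68 mm wide, 6 mm thick; below it a spigot 46 mm wide, 8 mm deep (tapering to 38 mm) that drops into a dish's mouth till the flange rests on the rim; above it a round knob 22 mm wide, 32 mm tall. Point: mid-knob on the axis, 30 mm above the spigot's underside; seated, 44.5 mm above the dish's centre. z up. Starts knob up on the bench; always three.
- jar: Bystander: closed specimen jar, 70 mm in diameter, 100 mm tall, standing beyond the imager. Origin under its centre. Not part of the job.
- brush: Bystander: a dusting brush lying on the bench on the far right. Not part of the job.
- pinning_block: Bystander: stepped wooden pinning block, 50 x 90 x 36 mm, on the bench on the far left. Not part of the job.
Not all that is in view belongs to the job. What is shaped like the part that bears cap_a_knob but green or red is not meant.

How it is judged:
On the way, in this order (a step that is already met when the one before it is completed fails the run):
1. the plate, held by its handle, is lowered onto both pins to within 8 mm of the glass (horizontal distance between plate and seat below 0.005 m and z of plate in the frame of seat below 0.008 m and angle between the y axis of plate and the y axis of seat, either way round below 0.08 rad and contact force between the fingers and plate above 0.5 N), for 0.02 s.
2. the plate lies flush on the glass over both pins, let go (horizontal distance between plate and seat below 0.004 m and z of plate in the frame of seat between -0.003 and 0.003 m and angle between plate's own z axis and vertical below 0.025 rad and angle between the y axis of plate and the y axis of seat, either way round below 0.06 rad and contact force between the fingers and plate below 0.05 N), for 0.2 s.
3. every dish stands in an opening and carries a seated, level cap, with the plate still flush (horizontal distance between plate and seat below 0.004 m and z of plate in the frame of seat between -0.003 and 0.003 m and angle between plate's own z axis and vertical below 0.025 rad and angle between the y axis of plate and the y axis of seat, either way round below 0.06 rad and (horizontal distance between dish_a_mid and opening0 below 0.006 m or horizontal distance between dish_a_mid and opening1 below 0.006 m or horizontal distance between dish_a_mid and opening2 below 0.006 m or horizontal distance between dish_a_mid and opening3 below 0.006 m) and z of dish_a_mid in the frame of seat between 0.019 and 0.0265 m and angle between each of dish_a_mid, dish_b_mid, dish_c_mid's own z axis and vertical below 0.04 rad and ((horizontal distance between cap_a_knob and dish_a_mid below 0.006 m and z of cap_a_knob in the frame of dish_a_mid between 0.041 and 0.0475 m and angle between cap_a_knob's own z axis and vertical below 0.05 rad) or (horizontal distance between cap_b_knob and dish_a_mid below 0.006 m and z of cap_b_knob in the frame of dish_a_mid between 0.041 and 0.0475 m and angle between cap_b_knob's own z axis and vertical below 0.05 rad) or (horizontal distance between cap_c_knob and dish_a_mid below 0.006 m and z of cap_c_knob in the frame of dish_a_mid between 0.041 and 0.0475 m and angle between cap_c_knob's own z axis and vertical below 0.05 rad)) and (horizontal distance between dish_b_mid and opening0 below 0.006 m or horizontal distance between dish_b_mid and opening1 below 0.006 m or horizontal distance between dish_b_mid and opening2 below 0.006 m or horizontal distance between dish_b_mid and opening3 below 0.006 m) and z of dish_b_mid in the frame of seat between 0.019 and 0.0265 m and ((horizontal distance between cap_a_knob and dish_b_mid below 0.006 m and z of cap_a_knob in the frame of dish_b_mid between 0.041 and 0.0475 m and angle between cap_a_knob's own z axis and vertical below 0.05 rad) or (horizontal distance between cap_b_knob and dish_b_mid below 0.006 m and z of cap_b_knob in the frame of dish_b_mid between 0.041 and 0.0475 m and angle between cap_b_knob's own z axis and vertical below 0.05 rad) or (horizontal distance between cap_c_knob and dish_b_mid below 0.006 m and z of cap_c_knob in the frame of dish_b_mid between 0.041 and 0.0475 m and angle between cap_c_knob's own z axis and vertical below 0.05 rad)) and (horizontal distance between dish_c_mid and opening0 below 0.006 m or horizontal distance between dish_c_mid and opening1 below 0.006 m or horizontal distance between dish_c_mid and opening2 below 0.006 m or horizontal distance between dish_c_mid and opening3 below 0.006 m) and z of dish_c_mid in the frame of seat between 0.019 and 0.0265 m and ((horizontal distance between cap_a_knob and dish_c_mid below 0.006 m and z of cap_a_knob in the frame of dish_c_mid between 0.041 and 0.0475 m and angle between cap_a_knob's own z axis and vertical below 0.05 rad) or (horizontal distance between cap_b_knob and dish_c_mid below 0.006 m and z of cap_b_knob in the frame of dish_c_mid between 0.041 and 0.0475 m and angle between cap_b_knob's own z axis and vertical below 0.05 rad) or (horizontal distance between cap_c_knob and dish_c_mid below 0.006 m and z of cap_c_knob in the frame of dish_c_mid between 0.041 and 0.0475 m and angle between cap_c_knob's own z axis and vertical below 0.05 rad))), for 0.2 s.
4. the start button is pressed (value of joint start above 0.004 m).
At the end, for the whole second after the job is handed in: Plate flush on the glass over both pins (4 mm sideways, 3 mm high, 0.025 rad); each dish present upright on the glass in an opening (6 mm), with a cap seated level on its rim (6 mm sideways, 3 mm high, 0.05 rad); start button pressed after that and up again; nothing held (all of step 3 and contact force between the fingers and plate below 0.05 N and value of joint start below 0.002 m); the robot touches nothing.
It fails at once if a dish is tipped more than 40 degrees (angle between any of dish_a_mid, dish_b_mid, dish_c_mid's own z axis and vertical above 0.7 rad).
It fails at once if a bystander (jar, brush, pinning block) is moved more than 30 mm (distance of any of jar, brush, pinning_block from where it was at the start of the episode above 0.03 m).
Of dish_a, dish_b, dish_c only 2 to 3 are there at a start; the rules pass over those that are not, and their reading is None.
At some moment in a run one of dish_a, dish_b, dish_c, cap_a, cap_b, cap_c may be knocked a few centimetres aside while the robot is not near it.
It also fails if it takes over 210 s, if anything falls off the work surface, if the arm or the gripper's body presses on something with over 40 N, if the wrist force passes 120 N, or if a joint passes its speed limit or range.

## Robot

A 6-joint arm with a two-finger parallel gripper is mounted at the origin on the work surface. World frame = base frame: x ahead of the robot, y to its left, z up, the work surface at z = 0. Lengths are in m, angles in rad, forces in N, time in s.
With the tool pointing down it reaches from about 0.35 to 0.975 m from the base axis. Payload 4.9 kg.
Tool frame: the origin (TCP) lies midway between the tips of the shut fingers; the grasp point (between the pads) lies 19 mm behind it; z points along the fingers, y is the line along which they close (so a half turn about z gives the same grasp; the last joint's range is limited). The gripper opens to 85 mm and grips with 20 to 120 N. Pads are 22 mm wide; open, the fingers measure 114 mm over their backs; the gripper's body (76 mm by 85 mm) begins 54 mm behind the grasp point. The pads swing forward as they close: fully open they stand 13 mm farther back than shut.
Start: joints at [0.991, 0.053, 1.613, -0, 1.476, -0.119], TCP at [0.278, 0.56, 0.195] pointing down, gripper open.
Joint ranges: [-3.01, 3.01], [-1.01, 2.22], [0.06, 2.58], [-1.02, 4.17], [0.09, 2.62], [-3.14, 3.14]. Speed limits (rad/s): [2.57, 2.57, 3.14, 3.14, 3.14, 3.14].

## Interface

Orientations are given as a unit quaternion [w, x, y, z].
In Python, from plant import state, grab_frame, job_done, cut_out, place_of gives the robot as it stands.
- The arm moves only by the tool jog_arm, never from a script. Its argument "motion" is text: rows parted by semicolons, each of 7 numbers parted by spaces: the opening in per cent of the stroke, from 0 (shut) to 100 (fully open), then the shift along the tool's x, y, z as a fraction of full scale, then the turn, a rotation vector about the tool's x, y, z as a fraction of full scale. A call has exactly 5 rows; each row is the pose to reach, as a shift and turn from the pose commanded when the call began, along the tool's axes at that moment; what a row does not reach only later rows make up. Full scale, the value 1, is 50 cm for a shift and 1.5 rad for a turn. A row lasts 1/8 s, in which the tool goes at most 62.5 mm and 10.7 degrees, less where a joint would pass 70% of its speed; a pose out of reach is approached as far as the arm can. A call with a number of a shift or a turn outside -1 to 1 is refused whole. A call with a gripper value outside its range is refused whole. The fingers move at their own pace and stop on an object; the grip force is fixed at half the most. Time passes only in rows, so rows that repeat a pose let the fingers close, or fill a call up. It gives the time, the measured TCP pose, the force, the opening and the grip force at its end, in the units of the state.
- state(): the state, without advancing time (a new reading comes with each control period).
- grab_frame(name): name is "side" or "top"; returns a dict with "color" (400x640x3 uint8, red, green, blue), "range_z" (400x640 float32, m along the optical axis (not along the pixel's ray), 0 where there is no reading), "intrinsics" (3x3 intrinsics, pixels), "world_from_camera" (4x4, takes a point from camera to world coordinates). Camera axes: x right, y up, looking along -z (the intrinsics and any distortion apply to the point x, -y, -z); pixel columns grow to the right and rows downward; lengths in m; the calibration is good to about 2 mm. A picture is of the moment at which its call begins.
- job_done(): hands the job in; it is judged then, once.
Trained networks look in the newest picture that a camera, given by its name, has taken for a name from the list of things; names that differ only in an ending like _2 or _b are one class to them, and where a whole thing is asked for, a point or a joint stands for the part that bears it (a point fixed in the world has none). Each returns a list of dicts, best first, with "p" (0 to 1); they miss things now and then, are a little off and sometimes report something else, mostly with a low value. They report only what shows in the picture. A call takes as long as a camera call. They do not tell look-alikes from the thing itself.
- cut_out(camera, thing): "pixels" (400x640 bool, what is visible of it).
- place_of(camera, thing): "at" ([x, y, z] in m, in world coordinates, good to about 4 mm: a listed point, or the origin of a listed thing).
The state is a dict: "time": time; "joint_pos": joint angles; "joint_vel": joint speeds; "joint_efforts": joint torques, N m; "tool_pos": TCP position; "tool_rot": TCP orientation; "contact_force": force on the tool from outside, world axes, zero at the start; "ft_torque": the same for the moment, N m; "gripper_width": opening from 0.0 (shut) to 1.0 (fully open); "grasp_force": force on a finger pad.
Only numpy, scipy, OpenCV 4.12 (cv2) and the standard library are available. Lean on these libraries where they do the work, as an engineer would, in place of code of your own. Each camera call takes 0.05 s, during which the arm holds its last target. There are 200 camera calls.

## Working session

There is one attempt and no reset: what is moved stays moved. The work goes in short steps, Python scripts to look and compute and a tool call to move; the robot and the scene stay as the last step left them, time stands still between calls to the robot, and variables do not carry over. Pictures are saved under pics/ and viewed, at most 14 in all, crops included, and the job is handed in when it is done.

Besides the shell and the picture viewer there is one more tool, called after ">>>" as name(argument=value, ...), one argument or row to a line, values as JSON. jog_arm: Moves the arm, as the interface text tells. Shift numbers are shares of 50 cm and turn numbers shares of 1.5 rad, none past 1 either way. Its arguments: {"type":"object","properties":{"motion":{"type":"string"}},"required":["motion"]}

```bash
ls; mkdir -p pics; cat > h.py <<'E'
import numpy as np, cv2
from plant import state, grab_frame, job_done, cut_out, place_of
def cloud(f):
    K=f["intrinsics"];T=f["world_from_camera"];z=f["range_z"]
    v,u=np.mgrid[0:400,0:640]
    p=np.stack([(u-K[0,2])/K[0,0]*z,-(v-K[1,2])/K[1,1]*z,-z],-1)
    return p@T[:3,:3].T+T[:3,3]
def proj(f,p):
    K=f["intrinsics"];T=f["world_from_camera"]
    c=(np.asarray(p)-T[:3,3])@T[:3,:3]
    return np.array([K[0,0]*c[0]/-c[2]+K[0,2],-K[1,1]*c[1]/-c[2]+K[1,2]])
def save(n,f): cv2.imwrite("pics/"+n,cv2.cvtColor(f["color"],cv2.COLOR_RGB2BGR))
E
python3 - <<'E'
from h import *
for c in("top","side"):
    f=grab_frame(c);save(c+"0.png",f)
    print(c,f["intrinsics"].round(1).tolist(),f["world_from_camera"].round(3).tolist())
    for n in["seat","pin_left","pin_right","start_top","plate","plate_handle","opening0","dish_a_mid","cap_a_knob"]:
        print(n,[(round(d["p"],2),np.round(d["at"],3).tolist()) for d in place_of(c,n)])
print(state())
E
```

```text
pics
top [[509.9, 0.0, 323.0], [0.0, 509.9, 205.3], [0.0, 0.0, 1.0]] [[0.021, 0.987, -0.16, 0.382], [-1.0, 0.024, 0.016, -0.037], [0.019, 0.16, 0.987, 1.448], [0.0, 0.0, 0.0, 1.0]]
seat [(0.61, [0.573, -0.073, 0.062])]
pin_left []
pin_right [(0.66, [0.574, -0.145, 0.085]), (0.22, [0.788, 0.065, 0.0])]
start_top [(0.42, [0.449, -0.108, 0.084]), (0.22, [0.416, -0.431, 0.002]), (0.17, [0.524, 0.298, 0.023])]
plate [(0.74, [0.459, -0.38, -0.0])]
plate_handle [(0.91, [0.465, -0.378, 0.05])]
opening0 [(0.73, [0.504, -0.319, 0.0]), (0.72, [0.403, -0.337, -0.0]), (0.68, [0.519, -0.422, 0.0]), (0.59, [0.419, -0.43, 0.0])]
dish_a_mid [(0.58, [0.625, 0.331, 0.021])]
cap_a_knob [(0.78, [0.758, -0.07, 0.03]), (0.73, [0.495, 0.113, 0.03]), (0.55, [0.639, 0.175, 0.025])]
side [[511.3, 0.0, 312.6], [0.0, 511.3, 197.9], [0.0, 0.0, 1.0]] [[-0.993, 0.08, -0.089, 0.499], [-0.118, -0.769, 0.628, 0.767], [-0.018, 0.634, 0.773, 1.087], [0.0, 0.0, 0.0, 1.0]]
seat [(0.79, [0.572, -0.067, 0.061])]
pin_left [(0.83, [0.577, 0.002, 0.082])]
pin_right [(0.87, [0.572, -0.144, 0.083])]
start_top [(0.52, [0.638, 0.1
[... 525 characters left out ...]
joint_pos': array([ 9.90998060e-01,  5.27040035e-02,  1.61290447e+00,  1.76293338e-05,
        1.47597621e+00, -1.18974771e-01]), 'joint_vel': array([ 0.00013891, -0.00079296,  0.00034213,  0.00018739, -0.00031454,
       -0.00102483]), 'joint_efforts': array([ 1.22168465e-03, -3.93695211e+01, -3.70474613e+01, -5.45226797e-06,
        4.83479907e-04, -1.79982084e-05]), 'tool_pos': array([0.27790189, 0.5598027 , 0.19489841]), 'tool_rot': array([-6.88155521e-06,  2.28379222e-01,  9.73572253e-01,  6.74594763e-06]), 'contact_force': array([ 0.29028621, -0.20626544, -0.4769138 ]), 'ft_torque': array([-0.02079388, -0.04150638,  0.0263563 ]), 'grasp_force': 0.0, 'gripper_width': 1.0000185403649335}
```

View pics/top0.png

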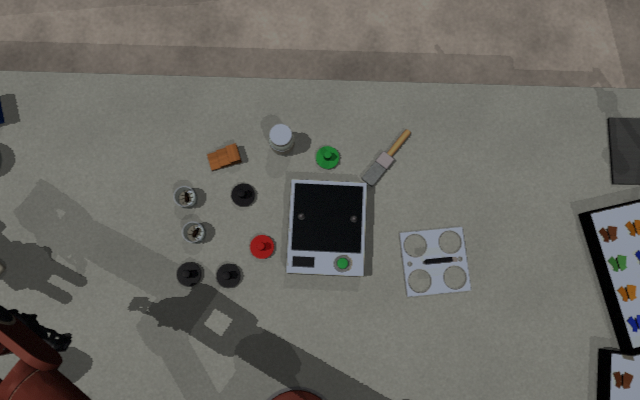

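View pics/side0.png

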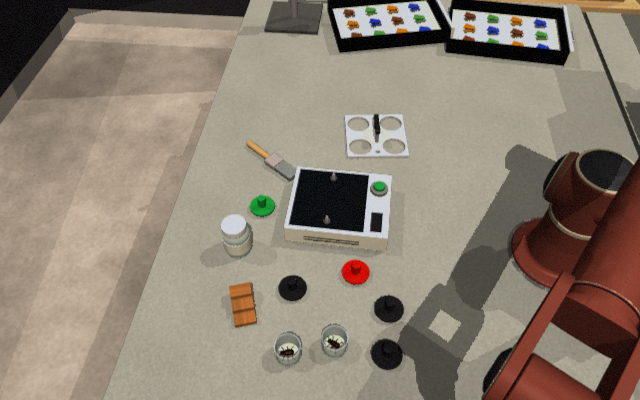

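The black caps are at top pixels (243,195), (190,273) and (229,275). The red cap at (262,246) and green cap at (327,157) are decoys. There are two dishes, at (186,198) and (195,232). The imager pins are at (302,216) and (354,219), and the plate handle is at (440,261).

```bash
cat >> h.py <<'E'
from scipy.spatial import cKDTree
def look():
    fs={c:grab_frame(c) for c in("top","side")}
    for c in fs: fs[c]["xyz"]=cloud(fs[c])
    return fs
def near(f,c,r,z0,z1):
    p=f["xyz"];m=(f["range_z"]>0)&(np.hypot(p[...,0]-c[0],p[...,1]-c[1])<r)&(p[...,2]>z0)&(p[...,2]<z1)
    return p[m],f["color"][m]
def circ(p,r=None):
    from scipy.optimize import least_squares
    c=p[:,:2].mean(0)
    if r is None: s=least_squares(lambda q:np.hypot(*(p[:,:2]-q[:2]).T)-q[2],[*c,.03],loss="soft_l1",f_scale=.002);return s.x
    return least_squares(lambda q:np.hypot(*(p[:,:2]-q).T)-r,c,loss="soft_l1",f_scale=.002).x
E
python3 - <<'E'
from h import *
fs=look()
for c,f in fs.items():
    print("==",c)
    b,_=near(f,[.6,.4],.5,-.01,.01);print("bench z",np.median(b[:,2]).round(4))
    for n,x in dict(c1=(.758,.17+.06),c2=(.495,.113+.05),capA=(.64,.173),c4=(.493,.111),red=(.75,-.07)).items(): pass
    for x in [(.64,.173),(.493,.111),(.755,-.07)]:
        p,k=near(f,x,.05,.035,.055);print("knob?",x,len(p),p[:,:3].mean(0).round(4) if len(p) else "",k.mean(0).round() if len(k) else "")
    p,_=near(f,(.464,-.377),.06,.045,.07);d=p[:,:2]-p[:,:2].mean(0);u=np.linalg.svd(d)[2][0]if len(p)<3000 else 0
    t=d@u;print("handle",len(p),p.mean(0).round(4),u.round(3),((t.max()+t.min())/2*u+p[:,:2].mean(0)).round(4),np.ptp(t).round(3),p[:,2].max())
    p,_=near(f,(.46,-.378),.14,.004,.02);r=cv2.minAreaRect((p[:,:2]*1000).astype(np.float32));print("plate",r,np.median(p[:,2]))
    p,_=near(f,(.56,-.07),.19,.05,.0655);r=cv2.minAreaRect((p[:,:2]*1000).astype(np.float32));print("imager",r,np.median(p[:,2]))
    for x in[(.577,.001),(.573,-.144)]:
        p,_=near(f,x,.02,.066,.1);print("pin",len(p),p.mean(0).round(4)if len(p)else"",p[:,2].max() if len(p) else "")
    p,_=near(f,(.448,-.11),.03,.066,.1);print("btn",len(p),p.mean(0).round(4)if len(p)else"")
    for n in["dish_a_mid","cap_a_knob"]:
        print(n,[(round(d["p"],2),np.round(d["at"],3).tolist(),proj(f,d["at"]).round().tolist()) for d in place_of(c,n)])
    for x,y in [(186,198),(195,232),(243,195),(190,273),(229,275)] if c=="top" else [(288,348),(334,340),(292,288),(389,308),(386,354)]:
        print((x,y),f["xyz"][y-3:y+4,x-3:x+4].reshape(-1,3).mean(0).round(3))
E
```

```text
== top
bench z -0.0003
knob? (0.64, 0.173) 54 [0.6385 0.1704 0.0452] [21. 21. 23.]
knob? (0.493, 0.111) 51 [0.4928 0.1112 0.0459] [131.  26.  23.]
knob? (0.755, -0.07) 48 [ 0.7547 -0.0675  0.0461] [ 29. 101.  43.]
handle 144 [ 0.4633 -0.3755  0.0584] [ 0.122 -0.993] [ 0.4634 -0.3766] 0.073 0.06542083413821209
plate ((459.1065368652344, -377.9518737792969), (272.1290283203125, 276.1434020996094), 49.43155288696289) 0.007811664764206139
imager ((584.7203369140625, -36.34770202636719), (277.98541259765625, 331.9813537597656), 88.58443450927734) 0.06031889030270943
pin 14 [0.5746 0.0013 0.0737] 0.08664422380816439
pin 15 [ 0.5696 -0.145   0.0749] 0.08631930114962016
btn 227 [ 0.4486 -0.1115  0.0765]
dish_a_mid [(0.68, [0.627, 0.326, 0.02], [187.0, 197.0])]
cap_a_knob [(0.95, [0.642, 0.176, 0.025], [240.0, 193.0]), (0.83, [0.491, 0.115, 0.028], [259.0, 247.0]), (0.78, [0.76, -0.066, 0.031], [326.0, 154.0])]
(186, 198) [0.626 0.33  0.012]
(195, 232) [0.53  0.298 0.012]
(243, 195) [0.635 0.166 0.033]
(190, 273) [0.415 0.302 0.027]
(229, 275) [0.412 0.194 0.033]
== side
bench z 0.0009
knob? 
[... 430 characters left out ...]
5, -36.72914123535156), (283.3128356933594, 327.1197814941406), 88.7001724243164) 0.061035652707784216
pin 21 [0.575  0.0039 0.0747] 0.08282302851749446
pin 17 [ 0.5695 -0.1399  0.0747] 0.08582932576175417
btn 206 [ 0.4488 -0.1063  0.0764]
dish_a_mid [(0.87, [0.624, 0.331, 0.025], [288.0, 350.0]), (0.47, [0.404, 0.204, 0.03], [392.0, 306.0])]
cap_a_knob [(0.84, [0.492, 0.112, 0.03], [356.0, 267.0]), (0.77, [0.751, -0.068, 0.03], [263.0, 201.0]), (0.63, [0.639, 0.172, 0.031], [291.0, 284.0]), (0.52, [0.462, -0.375, -0.001], [375.0, 137.0])]
(288, 348) [0.626 0.322 0.011]
(334, 340) [0.527 0.302 0.034]
(292, 288) [0.634 0.193 0.047]
(389, 308) [0.41  0.211 0.03 ]
(386, 354) [0.416 0.329 0.052]
```

```bash
cat >> h.py <<'E'
from scipy.spatial.transform import Rotation as Ro, Slerp
def Rdown(yaw): # tool z down, tool y at world angle yaw
    y=np.array([np.cos(yaw),np.sin(yaw),0]);z=np.array([0,0,-1.]);return Ro.from_matrix(np.stack([np.cross(y,z),y,z],1))
def plan(wps,cmd=None):
    """wps: (x,y,z,yaw,grip,mm per row[,hold rows]); prints calls"""
    s=state();p=np.array(s["tool_pos"]);q=np.array(s["tool_rot"]);R=Ro.from_quat(np.r_[q[1:],q[0]])
    if cmd: p=np.array(cmd[:3]);R=Rdown(cmd[3])
    rows=[];lp,lR=p,R
    for w in wps:
        tp=np.array(w[:3]);ty=w[3]
        c=[Rdown(ty+k*np.pi) for k in(0,1)];tR=min(c,key=lambda r:(lR.inv()*r).magnitude())
        if len(w)>7: tR=c[w[7]]
        n=max(1,int(np.ceil(max(np.linalg.norm(tp-lp)/(w[5]/1000),(lR.inv()*tR).magnitude()/.18))))
        sl=Slerp([0,1],Ro.concatenate([lR,tR]))
        for i in range(1,n+1): rows.append((lp+(tp-lp)*i/n,sl(i/n),w[4]))
        for i in range(w[6] if len(w)>6 else 0): rows.append((tp,tR,w[4]))
        lp,lR=tp,tR
    while len(rows)%5: rows.append(rows[-1])
    for k in range(0,len(rows),5):
        out=[]
        for tp,tR,g in rows[k:k+5]:
            d=np.round(R.inv().apply(tp-p)/.5,3)+0;r=np.round((R.inv()*tR).as_rotvec()/1.5,3)+0
            out.append("%g "%g+" ".join("%g"%v for v in [*d,*r]))
        print("; ".join(out))
        p,R=p+R.apply(d*.5),R*Ro.from_rotvec(r*1.5)
    print("end",p.round(4),R.as_matrix()[:,1].round(3))
E
python3 - <<'E'
from h import *
plan([(.5,.1,.23,.6,60,60),(.4635,-.3755,.15,.117,60,60),(.4635,-.3755,.032,.117,60,40,1)])
E
```

```text
60 -0.09 -0.07 -0.008 0 0 0.038; 60 -0.179 -0.139 -0.016 0 0 0.076; 60 -0.269 -0.209 -0.023 0 0 0.113; 60 -0.359 -0.278 -0.031 0 0 0.151; 60 -0.448 -0.348 -0.039 0 0 0.189
60 -0.106 -0.041 -0.008 0 0 0.038; 60 -0.211 -0.083 -0.016 0 0 0.075; 60 -0.317 -0.125 -0.023 0 0 0.113; 60 -0.422 -0.167 -0.031 0 0 0.151; 60 -0.488 -0.25 -0.013 0 0 0.187
60 -0.086 -0.062 0.017 0 0 0.036; 60 -0.172 -0.124 0.035 0 0 0.071; 60 -0.258 -0.185 0.053 0 0 0.107; 60 -0.344 -0.247 0.071 0 0 0.143; 60 -0.43 -0.309 0.089 0 0 0.179
60 -0.1 -0.037 0.017 0 0 0.035; 60 -0.199 -0.073 0.035 0 0 0.071; 60 -0.298 -0.11 0.053 0 0 0.107; 60 -0.298 -0.11 0.132 0 0 0.107; 60 -0.298 -0.11 0.21 0 0 0.107
60 0 0 0.079 0 0 0; 60 0 0 0.079 0 0 0; 60 0 0 0.079 0 0 0; 60 0 0 0.079 0 0 0; 60 0 0 0.079 0 0 0
end [ 0.4635 -0.3753  0.0319] [ 0.993  0.117 -0.   ]
```

>>> jog_arm(
  motion="60 -0.09 -0.07 -0.008 0 0 0.038; 60 -0.179 -0.139 -0.016 0 0 0.076; 60 -0.269 -0.209 -0.023 0 0 0.113; 60 -0.359 -0.278 -0.031 0 0 0.151; 60 -0.448 -0.348 -0.039 0 0 0.189",
)

```text
time: 1.92
tool_pos: [0.4017, 0.3027, 0.2147]
tool_rot: [0.0, 0.364, 0.931, 0.0]
contact_force: [-0.1, 0.2, 0.5]
gripper_width: 0.602
grasp_force: 0.0
```

>>> jog_arm(
  motion="60 -0.106 -0.041 -0.008 0 0 0.038; 60 -0.211 -0.083 -0.016 0 0 0.075; 60 -0.317 -0.125 -0.023 0 0 0.113; 60 -0.422 -0.167 -0.031 0 0 0.151; 60 -0.488 -0.25 -0.013 0 0 0.187",
)

```text
time: 2.55
tool_pos: [0.4976, 0.045, 0.2222]
tool_rot: [0.001, 0.491, 0.871, 0.001]
contact_force: [-0.4, -1.0, -0.1]
gripper_width: 0.6
grasp_force: 0.0
```

>>> jog_arm(
  motion="60 -0.086 -0.062 0.017 0 0 0.036; 60 -0.172 -0.124 0.035 0 0 0.071; 60 -0.258 -0.185 0.053 0 0 0.107; 60 -0.344 -0.247 0.071 0 0 0.143; 60 -0.43 -0.309 0.089 0 0 0.179",
)

```text
time: 3.18
tool_pos: [0.4753, -0.2187, 0.1764]
tool_rot: [0.0, 0.603, 0.798, 0.0]
contact_force: [0.8, 0.2, 0.4]
gripper_width: 0.599
grasp_force: 0.0
```

```bash
python3 - <<'E'
from h import *
plan([(.4635,-.3755,.15,.117,60,60),(.4635,-.3755,.032,.117,60,40,1)])
E
```

```text
60 -0.098 -0.036 0.018 0 0 0.035; 60 -0.197 -0.072 0.035 0 0 0.07; 60 -0.295 -0.108 0.053 0.001 0 0.106; 60 -0.295 -0.108 0.132 0.001 0 0.106; 60 -0.295 -0.108 0.21 0.001 0 0.106
60 0 0 0.079 0 0 0; 60 0 0 0.079 0 0 0; 60 0 0 0.079 0 0 0; 60 0 0 0.079 0 0 0; 60 0 0 0.079 0 0 0
end [ 0.4635 -0.3754  0.032 ] [ 0.993  0.116 -0.001]
```

>>> jog_arm(
  motion="60 -0.1 -0.037 0.017 0 0 0.035; 60 -0.199 -0.073 0.035 0 0 0.071; 60 -0.298 -0.11 0.053 0 0 0.107; 60 -0.298 -0.11 0.132 0 0 0.107; 60 -0.298 -0.11 0.21 0 0 0.107",
)

```text
time: 3.8
tool_pos: [0.4635, -0.3765, 0.0708]
tool_rot: [0.001, 0.665, 0.747, -0.0]
contact_force: [0.3, -0.2, 0.3]
gripper_width: 0.6
grasp_force: 0.0
```

>>> jog_arm(
  motion="60 0 0 0.04 0 0 0; 60 0 0 0.079 0 0 0; 60 0 0 0.079 0 0 0; 0 0 0 0.079 0 0 0; 0 0 0 0.079 0 0 0",
)

```text
time: 4.42
tool_pos: [0.4644, -0.3761, 0.0336]
tool_rot: [0.001, 0.664, 0.747, -0.0]
contact_force: [0.7, 0.1, -0.1]
gripper_width: 0.18
grasp_force: 0.0
```

>>> jog_arm(
  motion="0 0 0 0 0 0 0; 0 0 0 0 0 0 0; 0 0 0 0 0 0 0; 0 0 0 -0.02 0 0 0; 0 0 0 -0.04 0 0 0",
)

```text
time: 5.05
tool_pos: [0.4636, -0.3754, 0.0528]
tool_rot: [0.0, 0.665, 0.747, -0.0]
contact_force: [0.1, 0.0, 0.1]
gripper_width: -0.004
grasp_force: 0.0
```

```bash
python3 - <<'E'
from h import *
fs=look()
a=fs["top"]["color"][200:330,380:510];b=fs["side"]["color"][80:210,310:440]
im=cv2.resize(np.hstack([a,b]),None,fx=3,fy=3,interpolation=cv2.INTER_CUBIC);cv2.imwrite("pics/miss.png",im[...,::-1])
print(state())
for c in fs: print([(round(d["p"],2),np.round(d["at"],3).tolist()) for d in place_of(c,"plate_handle")+place_of(c,"opening0")])
E
```

```text
{'time': 5.15, 'joint_pos': array([-8.05335851e-01,  1.12628330e-01,  1.79437220e+00,  3.13108774e-05,
        1.23078931e+00, -9.22310217e-01]), 'joint_vel': array([-0.00100677,  0.01326504,  0.01626077, -0.00113902, -0.01077197,
        0.00142316]), 'joint_efforts': array([ 5.40775561e-02, -3.80098093e+01, -3.28499866e+01,  9.25834138e-04,
        1.09884432e-01,  3.22963058e-05]), 'tool_pos': array([ 0.46459337, -0.37639424,  0.05424877]), 'tool_rot': array([ 1.89671790e-03,  6.64567278e-01,  7.47226015e-01, -1.34240931e-04]), 'contact_force': array([ 0.0971629 , -0.33871476,  0.181039  ]), 'ft_torque': array([0.03467797, 0.02552334, 0.0335226 ]), 'grasp_force': 0.0, 'gripper_width': -0.003944501418781613}
[(0.87, [0.505, -0.318, 0.004]), (0.78, [0.418, -0.43, 0.002]), (0.77, [0.406, -0.334, -0.0]), (0.68, [0.521, -0.422, 0.0]), (0.49, [0.574, -0.146, 0.085])]
[(0.79, [0.463, -0.377, 0.05]), (0.97, [0.503, -0.32, -0.004]), (0.97, [0.41, -0.336, -0.0]), (0.88, [0.519, -0.421, 0.001]), (0.79, [0.42, -0.436, -0.001])]
```

View pics/miss.png

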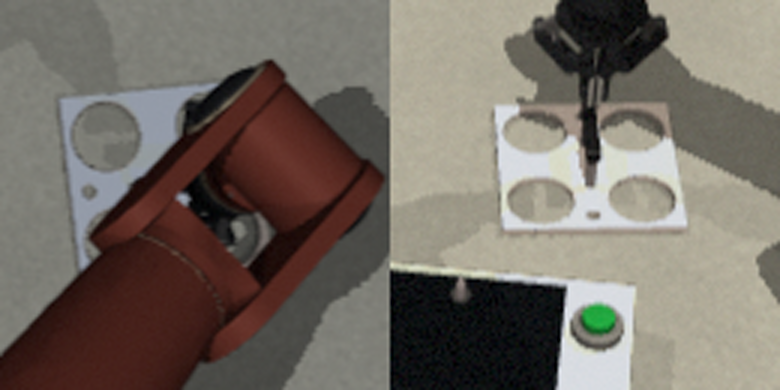

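```bash
python3 - <<'E'
from h import *
f=grab_frame("side");f["xyz"]=cloud(f)
p,_=near(f,(.46,-.378),.09,.004,.04);print(np.histogram(p[:,2],bins=np.arange(.004,.041,.004)))
q,k=near(f,(.4635,-.3755),.045,.03,.09)
for r in q[np.argsort(q[:,2])][::6].round(3): print(r.tolist(),end=" ")
m=cut_out("side","plate_handle");print([(d["p"],f["xyz"][d["pixels"]&(f["range_z"]>0)].mean(0).round(4)) for d in m])
E
```

```text
(array([430, 513, 128,   5,   5,   2,   4,   6,   1]), array([0.004, 0.008, 0.012, 0.016, 0.02 , 0.024, 0.028, 0.032, 0.036,
       0.04 ]))
[0.465, -0.345, 0.031] [0.462, -0.345, 0.035] [0.47, -0.377, 0.045] [0.457, -0.339, 0.05] [0.46, -0.339, 0.054] [0.461, -0.341, 0.056] [0.468, -0.369, 0.056] [0.471, -0.381, 0.058] [0.467, -0.351, 0.058] [0.466, -0.39, 0.058] [0.456, -0.36, 0.058] [0.456, -0.355, 0.059] [0.459, -0.371, 0.06] [0.458, -0.345, 0.06] [0.464, -0.348, 0.06] [0.469, -0.386, 0.061] [0.472, -0.394, 0.061] [0.461, -0.346, 0.063] [(0.83, array([ 0.4633, -0.3653,  0.0115]))]
```

>>> jog_arm(
  motion="0 0 0 -0.07 0 0 0; 60 0 0 -0.07 0 0 0; 60 0 0 -0.07 0 0 0; 60 0 0 -0.07 0 0 0; 60 0 0 0 0 0 0",
)

```text
time: 6.08
tool_pos: [0.4652, -0.377, 0.0539]
tool_rot: [0.003, 0.665, 0.747, -0.0]
contact_force: [-0.2, -0.5, -1.0]
gripper_width: 0.601
grasp_force: 0.0
```

>>> jog_arm(
  motion="60 0 0 0.047 0 0 0; 60 0 0 0.047 0 0 0; 60 0 0 0.047 0 0 0; 16 0 0 0.047 0 0 0; 16 0 0 0.047 0 0 0",
)

```text
time: 6.7
tool_pos: [0.4641, -0.3758, 0.0296]
tool_rot: [0.001, 0.665, 0.747, -0.0]
contact_force: [0.7, 0.1, -0.2]
gripper_width: 0.18
grasp_force: 0.0
```

>>> jog_arm(
  motion="10 0 0 0 0 0 0; 5 0 0 0 0 0 0; 0 0 0 0 0 0 0; 0 0 0 0 0 0 0; 0 0 0 0 0 0 0",
)

```text
time: 7.32
tool_pos: [0.4635, -0.3752, 0.0284]
tool_rot: [-0.0, 0.665, 0.747, -0.0]
contact_force: [-0.6, -0.3, 0.2]
gripper_width: -0.005
grasp_force: 0.0
```

```bash
python3 - <<'E'
from h import *
f=grab_frame("side");f["xyz"]=cloud(f)
b=f["color"][90:170,330:420]
cv2.imwrite("pics/m2.png",cv2.resize(b,None,fx=8,fy=7,interpolation=cv2.INTER_CUBIC)[...,::-1])
print(state()["gripper_width"],state()["joint_efforts"])
E
```

```text
-0.0010792957248488984 [ 6.84163952e-04 -3.91805112e+01 -3.28586304e+01 -1.25138772e-04
  8.02723953e-04 -5.51397434e-06]
```

View pics/m2.png

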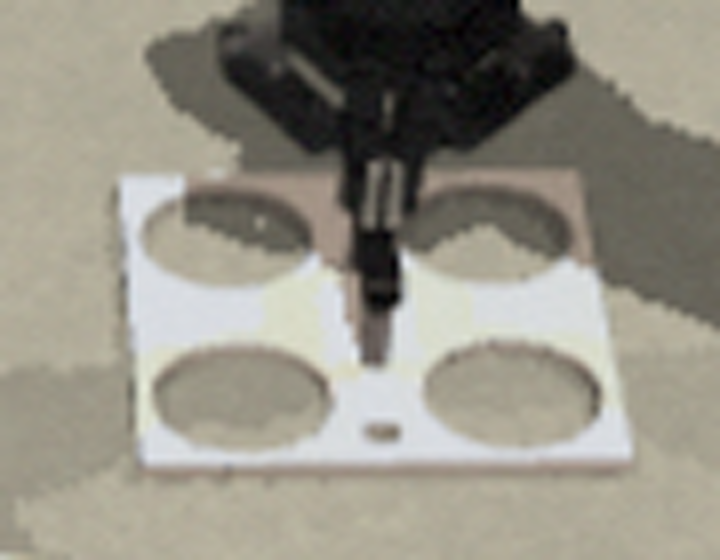

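```bash
python3 - <<'E'
from h import *
f=grab_frame("side");x=cloud(f)
s=state();print(s["tool_pos"],proj(f,s["tool_pos"]),proj(f,s["tool_pos"]+[0,0,.019]),proj(f,s["tool_pos"]+[0,0,.07]))
print("handle mid",proj(f,(.4635,-.3755,.051)),proj(f,(.459,-.339,.051)))
for r in range(94,138,3): print(r,[x[r,c].round(3).tolist() if f["range_z"][r,c] else 0 for c in (373,377,381)])
E
```

```text
[ 0.46349122 -0.37524675  0.02838668] [375.76586099 129.74575491] [376.26277867 125.02845782] [377.6454363  111.90272888]
handle mid [376.3587923  124.06280241] [377.40976848 132.65440983]
94 [[0.482, -0.36, 0.175], [0.471, -0.365, 0.172], [0.46, -0.367, 0.171]]
97 [[0.481, -0.356, 0.167], [0.47, -0.356, 0.168], [0.459, -0.369, 0.159]]
100 [[0.48, -0.355, 0.158], [0.469, -0.357, 0.157], [0.458, -0.366, 0.151]]
103 [[0.479, -0.362, 0.142], [0.468, -0.355, 0.148], [0.457, -0.358, 0.146]]
106 [[0.479, -0.36, 0.132], [0.468, -0.358, 0.135], [0.456, -0.364, 0.131]]
109 [[0.478, -0.363, 0.118], [0.467, -0.361, 0.121], [0.455, -0.361, 0.122]]
112 [[0.477, -0.37, 0.101], [0.466, -0.366, 0.106], [0.454, -0.363, 0.11]]
115 [[0.476, -0.368, 0.092], [0.465, -0.369, 0.092], [0.453, -0.372, 0.09]]
118 [[0.475, -0.369, 0.08], [0.464, -0.365, 0.084], [0.452, -0.368, 0.082]]
121 [[0.473, -0.438, 0.006], [0.463, -0.364, 0.074], [0.448, -0.442, 0.004]]
124 [[0.472, -0.421, 0.009], [0.462, -0.367, 0.06], [0.447, -0.432, 0.001]]
127 [[0.472, -0.396, 0.02], [0.462, -0.349, 0.064], [0.447, -0.416, 0.004]]
130 [[0.471, -0.39, 0.013], [0.461, -0.347, 0.054], [0.447, -0.396, 0.009]]
133 [[0.471, -0.38, 0.01], [0.46, -0.338, 0.05], [0.446, -0.385, 0.007]]
136 [[0.47, -0.371, 0.006], [0.459, -0.347, 0.03], [0.446, -0.369, 0.01]]
```

>>> jog_arm(
  motion="0 0 0 -0.08 0 0 0; 0 0 0 -0.16 0 0 0; 0 0 0 -0.2 0 0 0; 0 0 0 -0.2 0 0 0; 0 0 0 -0.2 0 0 0",
)

```text
time: 8.05
tool_pos: [0.4626, -0.3744, 0.1264]
tool_rot: [-0.002, 0.665, 0.747, 0.0]
contact_force: [0.2, 0.6, -0.0]
gripper_width: 0.001
grasp_force: 0.0
```

```bash
python3 - <<'E'
from h import *
f=grab_frame("side");f["xyz"]=x=cloud(f)
s=state();t=s["tool_pos"];print(t,proj(f,t),proj(f,t+[0,0,.019]))
q,_=near(f,t,.06,.07,.4)
for z in np.arange(.07,.3,.01):
    w=q[(q[:,2]>=z)&(q[:,2]<z+.01)]
    if len(w): print(round(z,2),len(w),w[:,:2].min(0).round(3),w[:,:2].max(0).round(3))
cv2.imwrite("pics/m3.png",cv2.resize(f["color"][60:170,310:430],None,fx=6,fy=5.4,interpolation=cv2.INTER_CUBIC)[...,::-1])
E
```

```text
[ 0.46249495 -0.37420607  0.12594388] [378.76133749 104.77626576] [379.31502884  99.55533413]
0.16 5 [ 0.457 -0.369] [ 0.468 -0.365]
0.17 27 [ 0.449 -0.383] [ 0.477 -0.362]
0.18 33 [ 0.45  -0.381] [ 0.478 -0.359]
0.19 29 [ 0.45  -0.388] [ 0.476 -0.36 ]
0.2 38 [ 0.439 -0.383] [ 0.487 -0.36 ]
0.21 87 [ 0.426 -0.389] [ 0.501 -0.357]
0.22 87 [ 0.419 -0.391] [ 0.504 -0.356]
0.23 104 [ 0.41  -0.389] [ 0.513 -0.354]
0.24 112 [ 0.403 -0.388] [ 0.519 -0.354]
0.25 144 [ 0.404 -0.398] [ 0.521 -0.355]
0.26 138 [ 0.41  -0.384] [ 0.517 -0.348]
0.27 95 [ 0.422 -0.393] [ 0.505 -0.351]
0.28 29 [ 0.425 -0.375] [ 0.503 -0.357]
0.29 56 [ 0.427 -0.37 ] [ 0.499 -0.334]
```

View pics/m3.png

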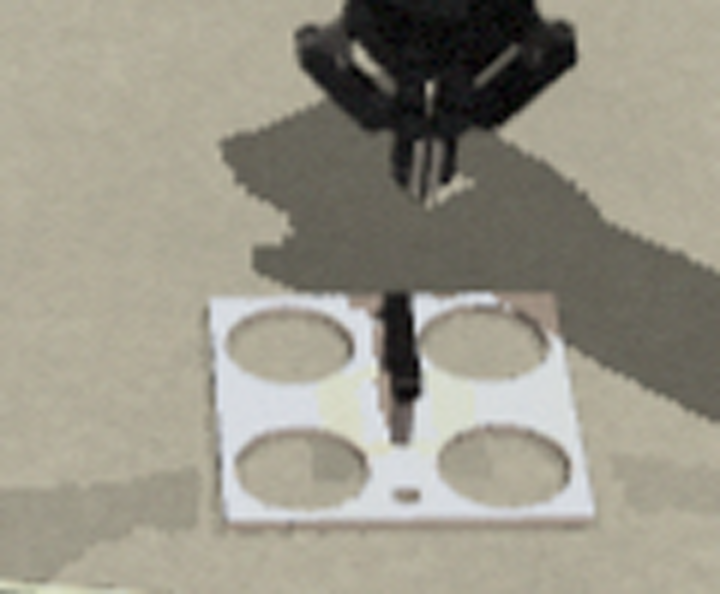

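The depth images show the real fingertips about 30–40 mm behind the reported TCP. I'll probe the handle top, known to be at z = 58 mm, to calibrate the offset.

>>> jog_arm(
  motion="0 0 0 0.1 0 0 0; 0 0 0 0.2 0 0 0; 0 0 0 0.206 0 0 0; 0 0 0 0.206 0 0 0; 0 0 0 0.206 0 0 0",
)

```text
time: 8.72
tool_pos: [0.4631, -0.3748, 0.0248]
tool_rot: [-0.001, 0.665, 0.747, 0.0]
contact_force: [0.1, -1.0, 0.1]
gripper_width: -0.002
grasp_force: 0.0
```

>>> jog_arm(
  motion="0 0 0 0.003 0 0 0; 0 0 0 0.006 0 0 0; 0 0 0 0.006 0 0 0; 0 0 0 0.006 0 0 0; 0 0 0 0.006 0 0 0",
)

```text
time: 9.35
tool_pos: [0.4635, -0.3753, 0.0225]
tool_rot: [0.0, 0.665, 0.747, -0.0]
contact_force: [0.4, 0.5, 1.0]
gripper_width: -0.001
grasp_force: 0.0
```

>>> jog_arm(
  motion="0 0 0 0.003 0 0 0; 0 0 0 0.006 0 0 0; 0 0 0 0.006 0 0 0; 0 0 0 0.006 0 0 0; 0 0 0 0.006 0 0 0",
)

```text
time: 9.98
tool_pos: [0.4637, -0.3754, 0.0216]
tool_rot: [-0.0, 0.665, 0.747, -0.0]
contact_force: [-3.3, 3.6, 11.6]
gripper_width: -0.002
grasp_force: 5.5
```

The real tip height is the reported z plus 36 mm. I'll build that into the planner.

```bash
sed -i 's/p=np.array(s\["tool_pos"\])/p=np.array(s["tool_pos"])+[0,0,.036]/' h.py
python3 - <<'E'
from h import *
x,y=.4635,-.3755
plan([(x,y,.075,.117,0,40),(x,y,.075,.117,60,40,3),(x,y,.032,.117,60,30,1),(x,y,.032,.117,0,40,4)],cmd=(.4635,-.3755,.055,.117))
E
```

```text
0 0 0 -0.04 0 0 0; 60 0 0 -0.04 0 0 0; 60 0 0 -0.04 0 0 0; 60 0 0 -0.04 0 0 0; 60 0 0 -0.04 0 0 0
60 0 0 0.043 0 0 0; 60 0 0 0.086 0 0 0; 60 0 0 0.086 0 0 0; 0 0 0 0.086 0 0 0; 0 0 0 0.086 0 0 0
0 0 0 0 0 0 0; 0 0 0 0 0 0 0; 0 0 0 0 0 0 0; 0 0 0 0 0 0 0; 0 0 0 0 0 0 0
end [ 0.4635 -0.3755  0.032 ] [0.993 0.117 0.   ]
```

>>> jog_arm(
  motion="0 0 0 -0.04 0 0 0; 60 0 0 -0.04 0 0 0; 60 0 0 -0.04 0 0 0; 60 0 0 -0.04 0 0 0; 60 0 0 -0.04 0 0 0",
)

```text
time: 10.6
tool_pos: [0.4632, -0.3749, 0.0388]
tool_rot: [-0.001, 0.665, 0.747, 0.0]
contact_force: [0.3, 0.4, -0.3]
gripper_width: 0.6
grasp_force: 0.0
```

>>> jog_arm(
  motion="60 0 0 0.043 0 0 0; 60 0 0 0.086 0 0 0; 60 0 0 0.086 0 0 0; 0 0 0 0.086 0 0 0; 0 0 0 0.086 0 0 0",
)

```text
time: 11.22
tool_pos: [0.4638, -0.3758, -0.0028]
tool_rot: [0.001, 0.664, 0.747, -0.0]
contact_force: [-12.4, -1.3, 1.1]
gripper_width: 0.19
grasp_force: 3.6
```

>>> jog_arm(
  motion="0 0 0 0 0 0 0; 0 0 0 0 0 0 0; 0 0 0 0 0 0 0; 0 0 0 -0.01 0 0 0; 0 0 0 -0.02 0 0 0",
)

```text
time: 11.85
tool_pos: [0.4624, -0.374, 0.005]
tool_rot: [-0.002, 0.665, 0.747, 0.0]
contact_force: [-0.3, 0.5, -4.3]
gripper_width: 0.15
grasp_force: 60.1
```

```bash
python3 - <<'E'
from h import *
x,y=.5725,-.0713
plan([(.4635,-.3755,.16,.117,0,40),(x,y,.16,-.036,0,50,4)],cmd=(.4635,-.3755,.042,.117))
E
```

```text
0 0 0 -0.079 0 0 0; 0 0 0 -0.157 0 0 0; 0 0 0 -0.236 0 0 0; 0 0.083 0.041 -0.236 0 0 0.015; 0 0.165 0.082 -0.236 0 0 0.029
0 0.085 0.038 0 0 0 0.015; 0 0.169 0.075 0 0 0 0.029; 0 0.254 0.112 0 0 0 0.044; 0 0.338 0.15 0 0 0 0.058; 0 0.422 0.187 0 0 0 0.073
0 0 0 0 0 0 0; 0 0 0 0 0 0 0; 0 0 0 0 0 0 0; 0 0 0 0 0 0 0; 0 0 0 0 0 0 0
end [ 0.5723 -0.0715  0.16  ] [ 0.999 -0.036  0.   ]
```

>>> jog_arm(
  motion="0 0 0 -0.079 0 0 0; 0 0 0 -0.157 0 0 0; 0 0 0 -0.236 0 0 0; 0 0.083 0.041 -0.236 0 0 0.015; 0 0.165 0.082 -0.236 0 0 0.029",
)

```text
time: 12.48
tool_pos: [0.4945, -0.2876, 0.1246]
tool_rot: [-0.0, 0.681, 0.732, 0.0]
contact_force: [0.2, 0.7, -4.3]
gripper_width: 0.151
grasp_force: 60.2
```

>>> jog_arm(
  motion="0 0.085 0.038 0 0 0 0.015; 0 0.169 0.075 0 0 0 0.029; 0 0.254 0.112 0 0 0 0.044; 0 0.338 0.15 0 0 0 0.058; 0 0.422 0.187 0 0 0 0.073",
)

```text
time: 13.1
tool_pos: [0.5718, -0.0695, 0.1235]
tool_rot: [-0.001, 0.72, 0.694, -0.0]
contact_force: [0.9, 0.7, -4.5]
gripper_width: 0.151
grasp_force: 60.2
```

>>> jog_arm(
  motion="0 0 0 0.01 0 0 0; 0 0 0 0.02 0 0 0; 0 0 0 0.03 0 0 0; 0 0 0 0.03 0 0 0; 0 0 0 0.03 0 0 0",
)

```text
time: 13.72
tool_pos: [0.5722, -0.0719, 0.1094]
tool_rot: [0.0, 0.72, 0.694, 0.0]
contact_force: [-0.5, 0.1, -5.5]
gripper_width: 0.154
grasp_force: 60.1
```

```bash
python3 - <<'E'
from h import *
fs=look()
s=state();print(s["tool_pos"],s["gripper_width"])
for c,f in fs.items():
    for n in["plate","plate_handle","pin_left","opening0","seat"]: print(c,n,[(round(d["p"],2),np.round(d["at"],3).tolist()) for d in place_of(c,n)])
    p,k=near(f,(.5725,-.0713),.125,.105,.135);b=k.min(1)>110;p=p[b];r=cv2.minAreaRect((p[:,:2]*1000).astype(np.float32));print(len(p),r,np.median(p[:,2]))
cv2.imwrite("pics/hov.png",np.hstack([cv2.resize(fs["top"]["color"][150:290,270:390],None,fx=3,fy=3),cv2.resize(fs["side"]["color"][130:270,270:410],None,fx=3,fy=3)])[...,::-1])
E
```

```text
[ 0.57248186 -0.07166244  0.10973798] 0.14663222675727972
top plate [(0.8, [0.573, -0.074, 0.111])]
top plate_handle [(0.69, [0.576, -0.076, 0.161]), (0.53, [0.624, -0.023, 0.114])]
top pin_left [(0.77, [0.576, 0.001, 0.081]), (0.59, [0.52, -0.023, 0.111])]
top opening0 [(0.71, [0.521, -0.122, 0.118]), (0.68, [0.624, -0.027, 0.115]), (0.61, [0.523, -0.022, 0.111])]
top seat [(0.89, [0.57, -0.071, 0.064])]
371 ((557.5870361328125, -52.429283142089844), (243.09144592285156, 72.7571792602539), 43.67024230957031) 0.12031991545611609
side plate [(0.91, [0.572, -0.071, 0.114])]
side plate_handle [(0.67, [0.572, -0.073, 0.162])]
side pin_left [(0.76, [0.576, -0.0, 0.08])]
side opening0 [(0.95, [0.622, -0.123, 0.114]), (0.9, [0.521, -0.123, 0.11]), (0.86, [0.619, -0.027, 0.11]), (0.77, [0.525, -0.019, 0.111])]
side seat [(0.89, [0.574, -0.068, 0.062]), (0.25, [0.518, -0.126, 0.112])]
1977 ((573.251220703125, -72.22769165039062), (184.1538848876953, 180.47610473632812), 88.02583312988281) 0.12100479769841688
```

View pics/hov.png

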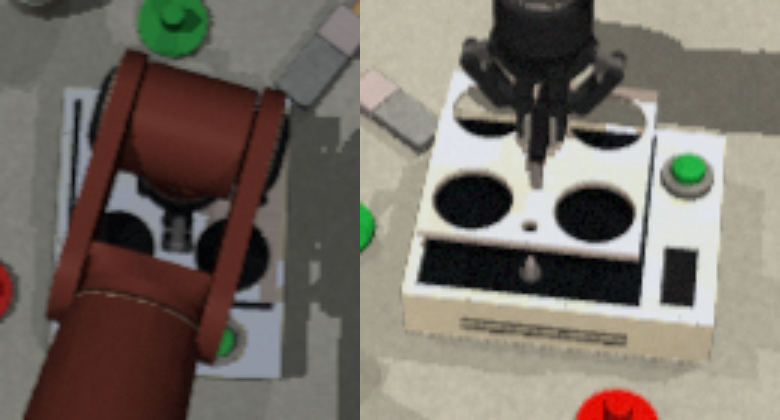

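The plate hovers level over the imager, with the pin at (530,262) lined up under its hole at (530,225). Lowering now.

>>> jog_arm(
  motion="0 0 0 0.02 0 0 0; 0 0 0 0.04 0 0 0; 0 0 0 0.06 0 0 0; 0 0 0 0.07 0 0 0; 0 0 0 0.07 0 0 0",
)

```text
time: 14.95
tool_pos: [0.5719, -0.0711, 0.0736]
tool_rot: [-0.001, 0.72, 0.694, -0.0]
contact_force: [-0.5, -0.2, -4.8]
gripper_width: 0.149
grasp_force: 60.2
```

>>> jog_arm(
  motion="0 0 0 0.006 0 0 0; 0 0 0 0.012 0 0 0; 0 0 0 0.016 0 0 0; 0 0 0 0.016 0 0 0; 0 0 0 0.016 0 0 0",
)

```text
time: 15.58
tool_pos: [0.5722, -0.0705, 0.0662]
tool_rot: [-0.001, 0.72, 0.694, 0.0]
contact_force: [0.1, 4.3, -4.4]
gripper_width: 0.148
grasp_force: 60.2
```

>>> jog_arm(
  motion="0 0.002 0 0.006 0 0 0; 0 0.003 0 0.012 0 0 0; 0 0.003 0 0.016 0 0 0; 0 0.003 0 0.016 0 0 0; 0 0.003 0 0.016 0 0 0",
)

```text
time: 16.2
tool_pos: [0.5722, -0.0699, 0.0581]
tool_rot: [-0.0, 0.72, 0.694, -0.0]
contact_force: [-0.0, 1.5, -4.9]
gripper_width: 0.15
grasp_force: 60.1
```

>>> jog_arm(
  motion="0 0 0 0.002 0 0 0; 0 0 0 0.004 0 0 0; 0 0 0 0.006 0 0 0; 0 0 0 0.006 0 0 0; 0 0 0 0.006 0 0 0",
)

```text
time: 16.82
tool_pos: [0.5724, -0.0698, 0.0574]
tool_rot: [-0.0, 0.72, 0.694, -0.0]
contact_force: [-7.6, 3.9, 6.5]
gripper_width: 0.148
grasp_force: 61.6
```

>>> jog_arm(
  motion="0 0 0 -0.004 0 0 0; 45 0 0 -0.004 0 0 0; 45 0 0 -0.004 0 0 0; 45 0 0 -0.004 0 0 0; 45 0 0 -0.06 0 0 0",
)

```text
time: 17.45
tool_pos: [0.5705, -0.0694, 0.0832]
tool_rot: [-0.002, 0.72, 0.694, -0.001]
contact_force: [-0.1, -1.0, -0.1]
gripper_width: 0.45
grasp_force: 0.0
```

>>> jog_arm(
  motion="45 0 0 -0.12 0 0 0; 45 0 0 -0.24 0 0 0; 45 0.12 -0.06 -0.24 0 0 0; 45 0.24 -0.12 -0.24 0 0 0; 45 0.36 -0.15 -0.24 0 0 0",
)

```text
time: 18.08
tool_pos: [0.5053, 0.106, 0.2061]
tool_rot: [0.001, 0.72, 0.694, 0.001]
contact_force: [0.3, 0.0, -0.1]
gripper_width: 0.452
grasp_force: 0.0
```

```bash
python3 - <<'E'
from h import *
fs=look()
s=state();print(s["tool_pos"],s["gripper_width"])
for c,f in fs.items():
    for n in["plate","plate_handle","opening0","seat","pin_left","pin_right","start_top","dish_a_mid","cap_a_knob"]: print(c,n,[(round(d["p"],2),np.round(d["at"],3).tolist()) for d in place_of(c,n)])
    p,k=near(f,(.5725,-.0713),.09,.063,.074);print(len(p),np.median(p[:,2]))
    p,k=near(f,(.5725,-.0713),.06,.105,.13);print("handle",len(p),(p.max(0)/2+p.min(0)/2).round(4))
    for x in[(.575,.001),(.57,-.144)]:
        p,_=near(f,x,.02,.0725,.1);print("pin",len(p),p.mean(0).round(4)if len(p)else"")
save("rel.png",fs["top"]);np.save("t.npy",fs["top"]["xyz"]);np.save("s.npy",fs["side"]["xyz"])
E
```

```text
[0.50455407 0.10931014 0.20596166] 0.4482579644708869
top plate [(0.56, [0.574, -0.075, 0.062])]
top plate_handle [(0.91, [0.574, -0.075, 0.112]), (0.53, [0.623, -0.023, 0.059])]
top opening0 [(0.95, [0.622, -0.122, 0.063]), (0.66, [0.624, -0.025, 0.062]), (0.65, [0.523, -0.017, 0.058]), (0.57, [0.517, -0.118, 0.063])]
top seat [(0.98, [0.567, -0.072, 0.062])]
top pin_left [(0.83, [0.578, 0.002, 0.081])]
top pin_right [(0.56, [0.568, -0.144, 0.086])]
top start_top [(0.56, [0.447, -0.112, 0.081])]
top dish_a_mid [(0.81, [0.626, 0.327, 0.026]), (0.16, [0.571, -0.146, 0.084])]
top cap_a_knob [(0.95, [0.761, -0.067, 0.03]), (0.46, [0.494, 0.114, 0.03])]
1937 0.06784774672537708
handle 162 [ 0.5725 -0.0711  0.1146]
pin 22 [0.5753 0.0017 0.0752]
pin 15 [ 0.5712 -0.1412  0.0771]
side plate [(0.72, [0.569, -0.07, 0.058])]
side plate_handle [(0.59, [0.573, -0.071, 0.11])]
side opening0 [(0.95, [0.526, -0.018, 0.059]), (0.85, [0.625, -0.121, 0.059]), (0.71, [0.52, -0.121, 0.059]), (0.64, [0.619, -0.024, 0.058]), (0.22, [0.624, 0.331, 0.021])]
side seat [(0.9, [0.575, -0.068, 0.06]), (0.59, [0.792, 0.067, -0.002])]
side pin_left [(0.95, [0.575, 0.001, 0.083]), (0.58, [0.758, -0.241, 0.001])]
side pin_right [(0.95, [0.573, -0.145, 0.082]), (0.64, [0.574, 0.002, 0.082]), (0.31, [0.4, 0.202, 0.032])]
side start_top [(0.26, [0.57, -0.07, 0.06])]
side dish_a_mid [(0.68, [0.748, 0.234, 0.0]), (0.65, [0.622, 0.334, 0.026]), (0.63, [0.571, -0.143, 0.082])]
side cap_a_knob [(0.91, [0.494, 0.111, 0.031]), (0.86, [0.64, 0.171, 0.03]), (0.75, [0.754, -0.069, 0.032])]
1277 0.0683473816596345
handle 27 [ 0.5726 -0.0708  0.1133]
pin 21 [0.5742 0.0038 0.0763]
pin 2 [ 0.5664 -0.1497  0.0778]
```

View pics/rel.png

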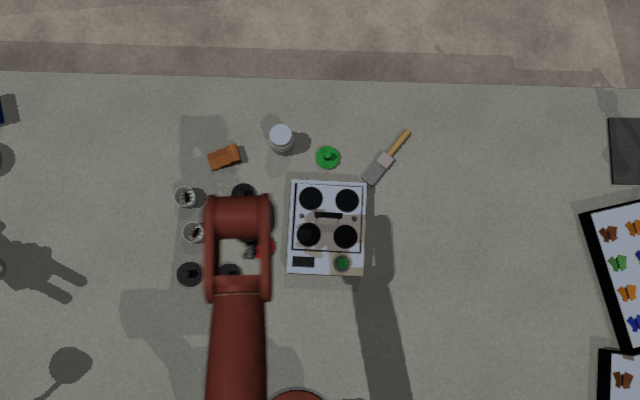

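The plate is flush: its top is at z = 68 mm and both pins show. The dishes are at top pixels (186,198) and (195,232). Next I measure the dish rims.

```bash
cat >> h.py <<'E'
def rim(f,c,r0=.04):
    p,_=near(f,c,r0,.036,.056);return len(p),circ(p,.028).round(4),p.mean(0).round(4)
def disc(f,c):
    p,k=near(f,c,.024,-.01,.03);w=k.min(1)>140;p=p[w];return len(p),(p.min(0)/2+p.max(0)/2).round(4)
E
python3 - <<'E'
from h import *
fs=look()
for c,f in fs.items():
    for x in [(.626,.329),(.527,.30)]: print(c,x,rim(f,x),disc(f,x))
    for x in [(.412,.303),(.406,.198),(.64,.172)]:
        p,_=near(f,x,.04,.04,.06);print("cap",x,len(p),p.mean(0).round(4) if len(p) else "")
E
```

```text
top (0.626, 0.329) (120, array([0.6262, 0.3292]), array([0.6256, 0.3301, 0.0434])) (3, array([0.6385, 0.3189, 0.0037]))
top (0.527, 0.3) (103, array([0.5272, 0.2995]), array([0.5262, 0.305 , 0.0438])) (1, array([0.5197, 0.2887, 0.003 ]))
cap (0.412, 0.303) 53 [0.4124 0.3099 0.0453]
cap (0.406, 0.198) 25 [0.4149 0.2016 0.0456]
cap (0.64, 0.172) 44 [0.6401 0.1707 0.0462]
side (0.626, 0.329) (235, array([0.6252, 0.3313]), array([0.6259, 0.332 , 0.0439])) (103, array([0.6262, 0.3172, 0.0051]))
side (0.527, 0.3) (224, array([0.5264, 0.3014]), array([0.5265, 0.3009, 0.0436])) (94, array([0.5283, 0.2909, 0.0066]))
cap (0.412, 0.303) 87 [0.412  0.3121 0.046 ]
cap (0.406, 0.198) 77 [0.4099 0.2028 0.046 ]
cap (0.64, 0.172) 69 [0.639  0.1731 0.0463]
```

```bash
python3 - <<'E'
from h import *
Y=1.535
plan([(.5267,.3005,.12,Y,100,55),(.5267,.3005,.010,Y,100,40,2),(.5267,.3005,.010,Y,30,40,4)])
print()
plan([(.5267,.3005,.12,Y,30,30),(.5243,-.0187,.12,Y,30,45,2),(.5243,-.0187,.08,Y,30,20,1)],cmd=(.5267,.3005,.010,Y))
E
```

```text
100 0.044 0.003 0.027 0 0 0.116; 100 0.087 0.006 0.054 0 0 0.233; 100 0.131 0.009 0.081 0 0 0.349; 100 0.174 0.012 0.108 0 0 0.465; 100 0.218 0.015 0.135 0 0 0.582
100 0.031 -0.031 0.027 0 0 0.116; 100 0.061 -0.063 0.054 0 0 0.232; 100 0.091 -0.094 0.081 0 0 0.349; 100 0.122 -0.126 0.108 0 0 0.465; 100 0.122 -0.126 0.181 0 0 0.465
100 0 0 0.073 0 0 0; 100 0 0 0.147 0 0 0; 100 0 0 0.147 0 0 0; 100 0 0 0.147 0 0 0; 30 0 0 0.147 0 0 0
30 0 0 0 0 0 0; 30 0 0 0 0 0 0; 30 0 0 0 0 0 0; 30 0 0 0 0 0 0; 30 0 0 0 0 0 0
end [0.5267 0.3007 0.0099] [-0.036 -0.999  0.   ]

30 0 0 -0.055 0 0 0; 30 0 0 -0.11 0 0 0; 30 0 0 -0.165 0 0 0; 30 0 0 -0.22 0 0 0; 30 -0.002 -0.08 -0.22 0 0 0
30 -0.003 -0.08 0 0 0 0; 30 -0.005 -0.159 0 0 0 0; 30 -0.007 -0.239 0 0 0 0; 30 -0.009 -0.319 0 0 0 0; 30 -0.012 -0.399 0 0 0 0
30 -0.002 -0.079 0 0 0 0; 30 -0.004 -0.159 0 0 0 0; 30 -0.004 -0.159 0 0 0 0; 30 -0.004 -0.159 0 0 0 0; 30 -0.004 -0.159 0.04 0 0 0
30 0 0 0.04 0 0 0; 30 0 0 0.04 0 0 0; 30 0 0 0.04 0 0 0; 30 0 0 0.04 0 0 0; 30 0 0 0.04 0 0 0
end [ 0.5243 -0.0186  0.08  ] [0.036 0.999 0.   ]
```

>>> jog_arm(
  motion="100 0.044 0.003 0.027 0 0 0.116; 100 0.087 0.006 0.054 0 0 0.233; 100 0.131 0.009 0.081 0 0 0.349; 100 0.174 0.012 0.108 0 0 0.465; 100 0.218 0.015 0.135 0 0 0.582",
)

```text
time: 19.8
tool_pos: [0.5173, 0.2142, 0.1375]
tool_rot: [0.0, 0.947, 0.322, 0.0]
contact_force: [0.4, 0.1, -0.5]
gripper_width: 0.999
grasp_force: 0.0
```

>>> jog_arm(
  motion="100 0.031 -0.031 0.027 0 0 0.116; 100 0.061 -0.063 0.054 0 0 0.232; 100 0.091 -0.094 0.081 0 0 0.349; 100 0.122 -0.126 0.108 0 0 0.465; 100 0.122 -0.126 0.181 0 0 0.465",
)

```text
time: 20.42
tool_pos: [0.5288, 0.303, 0.0493]
tool_rot: [-0.001, 1.0, -0.017, 0.003]
contact_force: [0.2, -0.6, -0.1]
gripper_width: 1.003
grasp_force: 0.0
```

>>> jog_arm(
  motion="100 0 0 0.073 0 0 0; 100 0 0 0.147 0 0 0; 100 0 0 0.147 0 0 0; 100 0 0 0.147 0 0 0; 30 0 0 0.147 0 0 0",
)

```text
time: 21.05
tool_pos: [0.5285, 0.3014, -0.0236]
tool_rot: [-0.001, 1.0, -0.018, 0.002]
contact_force: [0.8, 1.0, 0.1]
gripper_width: 0.817
grasp_force: 0.0
```

>>> jog_arm(
  motion="30 0 0 0 0 0 0; 30 0 0 0 0 0 0; 30 0 0 0 0 0 0; 30 0 0 0 0 0 0; 30 0 0 -0.02 0 0 0",
)

```text
time: 21.68
tool_pos: [0.5263, 0.3005, -0.0158]
tool_rot: [0.0, 1.0, -0.018, -0.0]
contact_force: [-0.1, -0.1, -0.9]
gripper_width: 0.68
grasp_force: 64.3
```

```bash
python3 - <<'E'
from h import *
Y=-1.606
plan([(.5267,.3005,.12,Y,30,30),(.5243,-.0187,.12,Y,30,45,2),(.5243,-.0187,.08,Y,30,20,1)],cmd=(.5267,.3005,.020,Y))
E
```

```text
30 0 0 -0.05 0 0 0; 30 0 0 -0.1 0 0 0; 30 0 0 -0.15 0 0 0; 30 0 0 -0.2 0 0 0; 30 0.002 0.08 -0.2 0 0 0
30 0.002 0.08 0 0 0 0; 30 0.005 0.159 0 0 0 0; 30 0.007 0.239 0 0 0 0; 30 0.009 0.319 0 0 0 0; 30 0.011 0.399 0 0 0 0
30 0.002 0.079 0 0 0 0; 30 0.005 0.159 0 0 0 0; 30 0.005 0.159 0 0 0 0; 30 0.005 0.159 0 0 0 0; 30 0.005 0.159 0.04 0 0 0
30 0 0 0.04 0 0 0; 30 0 0 0.04 0 0 0; 30 0 0 0.04 0 0 0; 30 0 0 0.04 0 0 0; 30 0 0 0.04 0 0 0
end [ 0.5245 -0.0186  0.08  ] [-0.035 -0.999  0.   ]
```

>>> jog_arm(
  motion="30 0 0 -0.05 0 0 0; 30 0 0 -0.1 0 0 0; 30 0 0 -0.15 0 0 0; 30 0 0 -0.2 0 0 0; 30 0.002 0.08 -0.2 0 0 0",
)

```text
time: 22.3
tool_pos: [0.5281, 0.2624, 0.0876]
tool_rot: [-0.001, 1.0, -0.016, 0.003]
contact_force: [0.6, -1.1, -1.8]
gripper_width: 0.681
grasp_force: 64.4
```

>>> jog_arm(
  motion="30 0.002 0.08 0 0 0 0; 30 0.005 0.159 0 0 0 0; 30 0.007 0.239 0 0 0 0; 30 0.009 0.319 0 0 0 0; 30 0.011 0.399 0 0 0 0",
)

```text
time: 22.92
tool_pos: [0.5242, 0.0598, 0.0842]
tool_rot: [0.0, 1.0, -0.018, 0.0]
contact_force: [0.4, -0.5, -1.0]
gripper_width: 0.679
grasp_force: 64.4
```

>>> jog_arm(
  motion="30 0.002 0.079 0 0 0 0; 30 0.005 0.159 0 0 0 0; 30 0.005 0.159 0 0 0 0; 30 0.005 0.159 0 0 0 0; 30 0.005 0.159 0.02 0 0 0",
)

```text
time: 23.55
tool_pos: [0.525, -0.0177, 0.0745]
tool_rot: [0.0, 1.0, -0.017, 0.001]
contact_force: [0.3, 0.2, -0.5]
gripper_width: 0.678
grasp_force: 64.5
```

>>> jog_arm(
  motion="30 0 0 0.02 0 0 0; 30 0 0 0.04 0 0 0; 30 0 0 0.06 0 0 0; 30 0 0 0.064 0 0 0; 30 0 0 0.064 0 0 0",
)

```text
time: 24.18
tool_pos: [0.5243, -0.0185, 0.0417]
tool_rot: [-0.0, 1.0, -0.018, -0.0]
contact_force: [0.7, -0.3, -1.9]
gripper_width: 0.685
grasp_force: 64.5
```

>>> jog_arm(
  motion="30 0 0 0.004 0 0 0; 30 0 0 0.008 0 0 0; 30 0 0 0.012 0 0 0; 30 0 0 0.014 0 0 0; 30 0 0 0.014 0 0 0",
)

```text
time: 24.8
tool_pos: [0.5247, -0.0186, 0.0367]
tool_rot: [0.0, 1.0, -0.018, 0.0]
contact_force: [-4.3, 1.3, 8.6]
gripper_width: 0.677
grasp_force: 65.3
```

>>> jog_arm(
  motion="95 0 0 -0.002 0 0 0; 95 0 0 -0.002 0 0 0; 95 0 0 -0.002 0 0 0; 95 0 0 -0.08 0 0 0; 95 0 0 -0.16 0 0 0",
)

```text
time: 25.42
tool_pos: [0.5235, -0.0184, 0.1149]
tool_rot: [-0.0, 1.0, -0.018, -0.001]
contact_force: [1.1, -0.3, -0.4]
gripper_width: 0.95
grasp_force: 0.0
```

```bash
python3 - <<'E'
from h import *
fs=look()
for c,f in fs.items():
    for x in [(.626,.33)]: print(c,x,rim(f,x))
    p,_=near(f,(.5243,-.0187),.04,.096,.116); print("placed",len(p),(circ(p,.028),p.mean(0)) if len(p)>5 else "")
Y=-1.606
plan([(.5243,-.0187,.18,Y,95,50),(.6257,.3302,.13,Y,100,60,1),(.6257,.3302,.010,Y,100,40,2),(.6257,.3302,.010,Y,30,40,4),(.6257,.3302,.020,Y,30,40,1)],cmd=(.5245,-.0187,.151,Y))
E
```

```text
top (0.626, 0.33) (126, array([0.626 , 0.3292]), array([0.6256, 0.3302, 0.043 ]))
placed 39 (array([ 0.52374048, -0.01877985]), array([ 0.50094525, -0.02091549,  0.10449549]))
side (0.626, 0.33) (240, array([0.6252, 0.3314]), array([0.6259, 0.3314, 0.0438]))
placed 158 (array([ 0.52345117, -0.01776169]), array([ 0.52173106, -0.01048189,  0.10333242]))
95 0 0 -0.058 0 0 0; 100 0.025 -0.101 -0.044 0 0 0; 100 0.05 -0.201 -0.029 0 0 0; 100 0.076 -0.302 -0.015 0 0 0; 100 0.101 -0.403 -0.001 0 0 0
100 0.026 -0.1 0.014 0 0 0; 100 0.051 -0.201 0.029 0 0 0; 100 0.077 -0.301 0.043 0 0 0; 100 0.077 -0.301 0.043 0 0 0; 100 0.077 -0.301 0.123 0 0 0
100 0 0 0.08 0 0 0; 100 0 0 0.16 0 0 0; 100 0 0 0.16 0 0 0; 100 0 0 0.16 0 0 0; 30 0 0 0.16 0 0 0
30 0 0 0 0 0 0; 30 0 0 0 0 0 0; 30 0 0 0 0 0 0; 30 0 0 0 0 0 0; 30 0 0 -0.02 0 0 0
30 0 0 0 0 0 0; 30 0 0 0 0 0 0; 30 0 0 0 0 0 0; 30 0 0 0 0 0 0; 30 0 0 0 0 0 0
end [0.6258 0.3299 0.02  ] [-0.035 -0.999  0.   ]
```

>>> jog_arm(
  motion="95 0 0 -0.058 0 0 0; 100 0.025 -0.101 -0.044 0 0 0; 100 0.05 -0.201 -0.029 0 0 0; 100 0.076 -0.302 -0.015 0 0 0; 100 0.101 -0.403 -0.001 0 0 0",
)

```text
time: 26.15
tool_pos: [0.5819, 0.1826, 0.1142]
tool_rot: [0.0, 1.0, -0.018, -0.0]
contact_force: [0.5, -0.2, 0.2]
gripper_width: 1.001
grasp_force: 0.0
```

>>> jog_arm(
  motion="100 0.026 -0.1 0.014 0 0 0; 100 0.051 -0.201 0.029 0 0 0; 100 0.077 -0.301 0.043 0 0 0; 100 0.077 -0.301 0.043 0 0 0; 100 0.077 -0.301 0.123 0 0 0",
)

```text
time: 26.78
tool_pos: [0.6287, 0.3314, 0.0572]
tool_rot: [-0.001, 1.0, -0.017, 0.004]
contact_force: [0.9, -0.5, -0.1]
gripper_width: 1.004
grasp_force: 0.0
```

>>> jog_arm(
  motion="100 0 0 0.08 0 0 0; 100 0 0 0.16 0 0 0; 100 0 0 0.16 0 0 0; 100 0 0 0.16 0 0 0; 30 0 0 0.16 0 0 0",
)

```text
time: 27.4
tool_pos: [0.6279, 0.3307, -0.023]
tool_rot: [-0.001, 1.0, -0.018, 0.002]
contact_force: [0.2, -0.1, -0.6]
gripper_width: 0.819
grasp_force: 0.0
```

>>> jog_arm(
  motion="30 0 0 0 0 0 0; 30 0 0 0 0 0 0; 30 0 0 0 0 0 0; 30 0 0 0 0 0 0; 30 0 0 -0.02 0 0 0",
)

```text
time: 28.02
tool_pos: [0.6255, 0.33, -0.0159]
tool_rot: [0.0, 1.0, -0.018, -0.0]
contact_force: [-0.7, 0.1, -1.0]
gripper_width: 0.671
grasp_force: 64.1
```

```bash
python3 - <<'E'
from h import *
Y=-1.606
plan([(.6257,.3302,.13,Y,30,30),(.6243,-.0215,.13,Y,30,45,2),(.6243,-.0215,.08,Y,30,15,1),(.6243,-.0215,.0715,Y,30,2,1)],cmd=(.6258,.3299,.020,Y))
E
```

```text
30 0 0 -0.055 0 0 0; 30 0 0 -0.11 0 0 0; 30 0 0 -0.165 0 0 0; 30 0 -0.001 -0.22 0 0 0; 30 0.003 0.087 -0.22 0 0 0
30 0.002 0.088 0 0 0 0; 30 0.005 0.176 0 0 0 0; 30 0.008 0.264 0 0 0 0; 30 0.011 0.352 0 0 0 0; 30 0.013 0.44 0 0 0 0
30 0.003 0.088 0 0 0 0; 30 0.006 0.175 0 0 0 0; 30 0.006 0.175 0 0 0 0; 30 0.006 0.175 0 0 0 0; 30 0.006 0.175 0.025 0 0 0
30 0 0 0.025 0 0 0; 30 0 0 0.05 0 0 0; 30 0 0 0.075 0 0 0; 30 0 0 0.075 0 0 0; 30 0 0 0.078 0 0 0
30 0 0 0.004 0 0 0; 30 0 0 0.007 0 0 0; 30 0 0 0.011 0 0 0; 30 0 0 0.014 0 0 0; 30 0 0 0.014 0 0 0
end [ 0.6244 -0.0213  0.0715] [-0.035 -0.999  0.   ]
```

>>> jog_arm(
  motion="30 0 0 -0.055 0 0 0; 30 0 0 -0.11 0 0 0; 30 0 0 -0.165 0 0 0; 30 0 -0.001 -0.22 0 0 0; 30 0.003 0.087 -0.22 0 0 0",
)

```text
time: 28.65
tool_pos: [0.6276, 0.289, 0.0983]
tool_rot: [-0.001, 1.0, -0.016, 0.003]
contact_force: [0.2, -0.6, -0.8]
gripper_width: 0.674
grasp_force: 64.3
```

>>> jog_arm(
  motion="30 0.002 0.088 0 0 0 0; 30 0.005 0.176 0 0 0 0; 30 0.008 0.264 0 0 0 0; 30 0.011 0.352 0 0 0 0; 30 0.013 0.44 0 0 0 0",
)

```text
time: 29.28
tool_pos: [0.624, 0.0652, 0.0942]
tool_rot: [-0.0, 1.0, -0.018, 0.0]
contact_force: [-0.1, 0.7, -0.7]
gripper_width: 0.671
grasp_force: 64.2
```

>>> jog_arm(
  motion="30 0.003 0.088 0 0 0 0; 30 0.006 0.175 0 0 0 0; 30 0.006 0.175 0 0 0 0; 30 0.006 0.175 0 0 0 0; 30 0.006 0.175 0.025 0 0 0",
)

```text
time: 29.9
tool_pos: [0.6253, -0.0201, 0.0824]
tool_rot: [0.0, 1.0, -0.017, 0.001]
contact_force: [0.3, -0.6, -1.6]
gripper_width: 0.67
grasp_force: 64.4
```

>>> jog_arm(
  motion="30 0 0 0.025 0 0 0; 30 0 0 0.05 0 0 0; 30 0 0 0.075 0 0 0; 30 0 0 0.075 0 0 0; 30 0 0 0.078 0 0 0",
)

```text
time: 30.52
tool_pos: [0.6247, -0.0211, 0.0427]
tool_rot: [0.0, 1.0, -0.018, 0.0]
contact_force: [0.1, -0.5, -0.9]
gripper_width: 0.675
grasp_force: 64.3
```

>>> jog_arm(
  motion="30 0 0 0.004 0 0 0; 30 0 0 0.007 0 0 0; 30 0 0 0.011 0 0 0; 30 0 0 0.014 0 0 0; 30 0 0 0.014 0 0 0",
)

```text
time: 31.15
tool_pos: [0.6247, -0.0212, 0.0372]
tool_rot: [0.0, 1.0, -0.018, 0.0]
contact_force: [-3.6, -0.3, 6.2]
gripper_width: 0.674
grasp_force: 64.9
```

>>> jog_arm(
  motion="95 0 0 -0.002 0 0 0; 95 0 0 -0.002 0 0 0; 95 0 0 -0.002 0 0 0; 95 0 0 -0.08 0 0 0; 95 0 0 -0.18 0 0 0",
)

```text
time: 31.78
tool_pos: [0.6227, -0.0209, 0.1242]
tool_rot: [-0.0, 1.0, -0.018, -0.002]
contact_force: [0.7, -0.8, 0.2]
gripper_width: 0.95
grasp_force: 0.0
```

```bash
python3 - <<'E'
from h import *
fs=look();s=state();print(s["tool_pos"])
for c,f in fs.items():
    for x in [(.5243,-.0187),(.6243,-.0215)]:
        p,_=near(f,x,.04,.096,.112); print(c,"placed",len(p),(circ(p,.028),p.mean(0)) if len(p)>5 else "")
    for x in [(.412,.303),(.41,.2),(.64,.172)]:
        p,k=near(f,x,.05,.04,.06);print("cap",x,len(p),p.mean(0).round(4) if len(p) else "",k.mean(0).round() if len(p) else "")
E
```

```text
[ 0.62874593 -0.02171834  0.13303527]
top placed 0 
top placed 63 (array([ 0.62314454, -0.02146579]), array([ 0.60693893, -0.02440034,  0.10445038]))
cap (0.412, 0.303) 51 [0.4126 0.3098 0.0456] [31. 31. 31.]
cap (0.41, 0.2) 48 [0.4102 0.2013 0.0463] [32. 32. 33.]
cap (0.64, 0.172) 47 [0.6394 0.1709 0.0461] [23. 22. 24.]
side placed 196 (array([ 0.52321532, -0.01732608]), array([ 0.52330022, -0.01729014,  0.10314009]))
side placed 179 (array([ 0.62291738, -0.01953322]), array([ 0.6214999 , -0.01770626,  0.10290745]))
cap (0.412, 0.303) 86 [0.4123 0.3121 0.0465] [25. 24. 24.]
cap (0.41, 0.2) 77 [0.4102 0.203  0.0459] [29. 28. 28.]
cap (0.64, 0.172) 70 [0.6387 0.1733 0.0465] [26. 24. 25.]
```

```bash
python3 - <<'E'
from h import *
Y=-1.606
a=(.6395,.172);b=(.6240,-.0210)
plan([(.6245,-.0213,.18,Y,55,50),(*a,.12,Y,55,50),(*a,.018,Y,55,40,2),(*a,.018,Y,0,40,4),(*a,.14,Y,0,40),(*b,.165,Y,0,50,2),(*b,.13,Y,0,20),(*b,.1155,Y,0,3,2)],cmd=(.6245,-.0213,.1605,Y))
E
```

```text
55 0 0 -0.039 0 0 0; 55 0.003 -0.077 -0.015 0 0 0; 55 0.007 -0.155 0.009 0 0 0; 55 0.01 -0.232 0.033 0 0 0; 55 0.013 -0.31 0.057 0 0 0
55 0.003 -0.077 0.024 0 0 0; 55 0.003 -0.077 0.092 0 0 0; 55 0.003 -0.077 0.16 0 0 0; 55 0.003 -0.077 0.228 0 0 0; 55 0.003 -0.077 0.228 0 0 0
55 0 0 0 0 0 0; 0 0 0 0 0 0 0; 0 0 0 0 0 0 0; 0 0 0 0 0 0 0; 0 0 0 0 0 0 0
0 0 0 0 0 0 0; 0 0 0 -0.061 0 0 0; 0 0 0 -0.122 0 0 0; 0 0 0 -0.183 0 0 0; 0 0 0 -0.244 0 0 0
0 -0.004 0.096 -0.013 0 0 0; 0 -0.008 0.193 -0.025 0 0 0; 0 -0.013 0.29 -0.037 0 0 0; 0 -0.017 0.386 -0.05 0 0 0; 0 -0.017 0.386 -0.05 0 0 0
0 0 0 0 0 0 0; 0 0 0 0.035 0 0 0; 0 0 0 0.07 0 0 0; 0 0 0 0.076 0 0 0; 0 0 0 0.082 0 0 0
0 0 0 0.005 0 0 0; 0 0 0 0.011 0 0 0; 0 0 0 0.017 0 0 0; 0 0 0 0.017 0 0 0; 0 0 0 0.017 0 0 0
end [ 0.624  -0.0208  0.1155] [-0.035 -0.999  0.   ]
```

>>> jog_arm(
  motion="55 0 0 -0.039 0 0 0; 55 0.003 -0.077 -0.015 0 0 0; 55 0.007 -0.155 0.009 0 0 0; 55 0.01 -0.232 0.033 0 0 0; 55 0.013 -0.31 0.057 0 0 0",
)

```text
time: 32.5
tool_pos: [0.6355, 0.1347, 0.0956]
tool_rot: [0.0, 1.0, -0.018, -0.001]
contact_force: [0.2, -0.5, 0.4]
gripper_width: 0.55
grasp_force: 0.0
```

>>> jog_arm(
  motion="55 0.003 -0.077 0.024 0 0 0; 55 0.003 -0.077 0.092 0 0 0; 55 0.003 -0.077 0.16 0 0 0; 55 0.003 -0.077 0.228 0 0 0; 55 0.003 -0.077 0.228 0 0 0",
)

```text
time: 33.12
tool_pos: [0.6351, 0.1714, -0.0217]
tool_rot: [0.001, 1.0, -0.018, -0.005]
contact_force: [-1.1, -0.5, 0.6]
gripper_width: 0.546
grasp_force: 0.0
```

>>> jog_arm(
  motion="55 0 0 0 0 0 0; 0 0 0 0 0 0 0; 0 0 0 0 0 0 0; 0 0 0 0 0 0 0; 0 0 0 0 0 0 0",
)

```text
time: 33.75
tool_pos: [0.641, 0.1722, -0.0147]
tool_rot: [-0.0, 1.0, -0.018, 0.002]
contact_force: [-0.1, -0.1, 6.6]
gripper_width: 0.236
grasp_force: 58.9
```

>>> jog_arm(
  motion="0 0 0 0 0 0 0; 0 0 0 -0.061 0 0 0; 0 0 0 -0.122 0 0 0; 0 0 0 -0.183 0 0 0; 0 0 0 -0.244 0 0 0",
)

```text
time: 34.38
tool_pos: [0.6388, 0.172, 0.1058]
tool_rot: [0.0, 1.0, -0.018, -0.0]
contact_force: [0.2, 0.3, -0.5]
gripper_width: 0.234
grasp_force: 58.6
```

>>> jog_arm(
  motion="0 -0.004 0.096 -0.013 0 0 0; 0 -0.008 0.193 -0.025 0 0 0; 0 -0.013 0.29 -0.037 0 0 0; 0 -0.017 0.386 -0.05 0 0 0; 0 -0.017 0.386 -0.05 0 0 0",
)

```text
time: 35.0
tool_pos: [0.6238, -0.0235, 0.1307]
tool_rot: [0.0, 1.0, -0.02, 0.001]
contact_force: [0.2, 0.9, -0.4]
gripper_width: 0.235
grasp_force: 58.8
```

>>> jog_arm(
  motion="0 0 0 0 0 0 0; 0 0 0 0 0 0 0; 0 0 0 0.02 0 0 0; 0 0 0 0.04 0 0 0; 0 0 0 0.06 0 0 0",
)

```text
time: 35.62
tool_pos: [0.6234, -0.0201, 0.0985]
tool_rot: [-0.0, 1.0, -0.018, -0.001]
contact_force: [-0.1, 0.2, -0.5]
gripper_width: 0.237
grasp_force: 58.8
```

>>> jog_arm(
  motion="0 0 0 0.01 0 0 0; 0 0 0 0.02 0 0 0; 0 0 0 0.03 0 0 0; 0 0 0 0.03 0 0 0; 0 0 0 0.03 0 0 0",
)

```text
time: 36.25
tool_pos: [0.624, -0.0206, 0.0852]
tool_rot: [0.0, 1.0, -0.018, 0.0]
contact_force: [0.2, -0.5, -0.0]
gripper_width: 0.237
grasp_force: 58.8
```

>>> jog_arm(
  motion="0 0 0 0.002 0 0 0; 0 0 0 0.004 0 0 0; 0 0 0 0.005 0 0 0; 0 0 0 0.006 0 0 0; 0 0 0 0.006 0 0 0",
)

```text
time: 36.88
tool_pos: [0.6239, -0.0205, 0.0824]
tool_rot: [-0.0, 1.0, -0.018, 0.0]
contact_force: [-0.7, 0.5, 2.4]
gripper_width: 0.234
grasp_force: 58.9
```

>>> jog_arm(
  motion="0 0 0 0.002 0 0 0; 0 0 0 0.004 0 0 0; 0 0 0 0.004 0 0 0; 0 0 0 0.004 0 0 0; 0 0 0 0.004 0 0 0",
)

```text
time: 37.5
tool_pos: [0.6244, -0.0206, 0.0825]
tool_rot: [0.0, 1.0, -0.018, 0.001]
contact_force: [-5.4, -0.3, 10.9]
gripper_width: 0.235
grasp_force: 59.9
```

>>> jog_arm(
  motion="0 0 0 -0.004 0 0 0; 55 0 0 -0.004 0 0 0; 55 0 0 -0.004 0 0 0; 55 0 0 -0.004 0 0 0; 55 0 0 -0.12 0 0 0",
)

```text
time: 38.12
tool_pos: [0.6193, -0.0199, 0.1337]
tool_rot: [-0.001, 1.0, -0.018, -0.006]
contact_force: [0.9, -0.2, -0.2]
gripper_width: 0.549
grasp_force: 0.0
```

```bash
python3 - <<'E'
from h import *
fs=look();s=state();print(s["tool_pos"])
for c,f in fs.items():
    for x in [(.5243,-.0187),(.6243,-.0215)]:
        p,_=near(f,x,.036,.096,.112); print(c,"rim/flange",len(p),(circ(p,.028),p.mean(0)) if len(p)>5 else "")
    p,_=near(f,(.624,-.021),.03,.135,.15); print("knob top",len(p),p.mean(0) if len(p) else "")
    for x in [(.412,.303),(.41,.2)]:
        p,k=near(f,x,.05,.04,.06);print("cap",x,len(p),p.mean(0).round(4) if len(p) else "")
Y=-1.606
a=(.4108,.2022);b=(.5242,-.0184)
plan([(.6240,-.0208,.18,Y,55,50),(*a,.12,Y,55,50),(*a,.021,Y,55,40,2),(*a,.021,Y,0,40,4),(*a,.14,Y,0,40),(*b,.165,Y,0,50,2),(*b,.13,Y,0,20),(*b,.121,Y,0,3,2)],cmd=(.6240,-.0208,.173,Y))
E
```

```text
[ 0.62810927 -0.02116169  0.14736682]
top rim/flange 0 
top rim/flange 140 (array([ 0.62734195, -0.02206739]), array([ 0.60665062, -0.02232057,  0.10912333]))
knob top 3 [ 0.61268144 -0.02128413  0.13797968]
cap (0.412, 0.303) 51 [0.4129 0.3099 0.0457]
cap (0.41, 0.2) 49 [0.4102 0.2011 0.0461]
side rim/flange 199 (array([ 0.52336937, -0.01722661]), array([ 0.52365341, -0.01728642,  0.10319975]))
side rim/flange 220 (array([ 0.62261001, -0.0205592 ]), array([ 0.62126217, -0.01307412,  0.10895747]))
knob top 61 [ 0.62171808 -0.01754037  0.142846  ]
cap (0.412, 0.303) 88 [0.4119 0.312  0.0461]
cap (0.41, 0.2) 74 [0.4099 0.2024 0.0462]
55 0 0 -0.014 0 0 0; 55 -0.063 -0.062 0.003 0 0 0; 55 -0.126 -0.123 0.02 0 0 0; 55 -0.189 -0.185 0.037 0 0 0; 55 -0.252 -0.246 0.055 0 0 0
55 -0.064 -0.062 0.017 0 0 0; 55 -0.127 -0.123 0.034 0 0 0; 55 -0.19 -0.185 0.051 0 0 0; 55 -0.19 -0.185 0.117 0 0 0; 55 -0.19 -0.185 0.183 0 0 0
55 0 0 0.066 0 0 0; 55 0 0 0.066 0 0 0; 55 0 0 0.066 0 0 0; 0 0 0 0.066 0 0 0; 0 0 0 0.066 0 0 0
0 0 0 0 0 0 0; 0 0 0 0 0 0 0; 0 0 0 0 0 0 0; 0 0 0 -0.079 0 0 0; 0 0 0 -0.159 0 0 0
0 0 0 -0.079 0 0 0; 0 0.049 0.087 -0.089 0 0 0; 0 0.097 0.173 -0.099 0 0 0; 0 0.145 0.26 -0.109 0 0 0; 0 0.194 0.347 -0.119 0 0 0
0 0.048 0.086 -0.01 0 0 0; 0 0.048 0.086 -0.01 0 0 0; 0 0.048 0.086 -0.01 0 0 0; 0 0.048 0.086 0.025 0 0 0; 0 0.048 0.086 0.06 0 0 0
0 0 0 0.004 0 0 0; 0 0 0 0.009 0 0 0; 0 0 0 0.013 0 0 0; 0 0 0 0.018 0 0 0; 0 0 0 0.018 0 0 0
0 0 0 0 0 0 0; 0 0 0 0 0 0 0; 0 0 0 0 0 0 0; 0 0 0 0 0 0 0; 0 0 0 0 0 0 0
end [ 0.524  -0.0183  0.121 ] [-0.035 -0.999  0.   ]
```

>>> jog_arm(
  motion="55 0 0 -0.014 0 0 0; 55 -0.063 -0.062 0.003 0 0 0; 55 -0.126 -0.123 0.02 0 0 0; 55 -0.189 -0.185 0.037 0 0 0; 55 -0.252 -0.246 0.055 0 0 0",
)

```text
time: 38.85
tool_pos: [0.5002, 0.1077, 0.1107]
tool_rot: [0.0, 1.0, -0.018, -0.001]
contact_force: [0.1, 0.4, 0.3]
gripper_width: 0.552
grasp_force: 0.0
```

>>> jog_arm(
  motion="55 -0.064 -0.062 0.017 0 0 0; 55 -0.127 -0.123 0.034 0 0 0; 55 -0.19 -0.185 0.051 0 0 0; 55 -0.19 -0.185 0.117 0 0 0; 55 -0.19 -0.185 0.183 0 0 0",
)

```text
time: 39.48
tool_pos: [0.4095, 0.203, 0.0194]
tool_rot: [0.0, 1.0, -0.017, -0.0]
contact_force: [0.9, -0.7, -0.4]
gripper_width: 0.552
grasp_force: 0.0
```

>>> jog_arm(
  motion="55 0 0 0.066 0 0 0; 55 0 0 0.066 0 0 0; 55 0 0 0.066 0 0 0; 0 0 0 0.066 0 0 0; 0 0 0 0.066 0 0 0",
)

```text
time: 40.1
tool_pos: [0.4122, 0.2031, -0.0103]
tool_rot: [-0.0, 1.0, -0.018, 0.002]
contact_force: [-0.2, -0.5, 4.9]
gripper_width: 0.233
grasp_force: 58.6
```

>>> jog_arm(
  motion="0 0 0 0 0 0 0; 0 0 0 0 0 0 0; 0 0 0 0 0 0 0; 0 0 0 -0.079 0 0 0; 0 0 0 -0.159 0 0 0",
)

```text
time: 40.72
tool_pos: [0.4098, 0.2024, 0.0678]
tool_rot: [0.0, 1.0, -0.018, -0.001]
contact_force: [1.1, 0.8, -0.5]
gripper_width: 0.236
grasp_force: 58.8
```

>>> jog_arm(
  motion="0 0 0 -0.079 0 0 0; 0 0.049 0.087 -0.089 0 0 0; 0 0.097 0.173 -0.099 0 0 0; 0 0.145 0.26 -0.109 0 0 0; 0 0.194 0.347 -0.119 0 0 0",
)

```text
time: 41.35
tool_pos: [0.5018, 0.0244, 0.1272]
tool_rot: [-0.0, 1.0, -0.018, 0.0]
contact_force: [0.8, 0.8, -1.1]
gripper_width: 0.23
grasp_force: 58.9
```

>>> jog_arm(
  motion="0 0.048 0.086 -0.01 0 0 0; 0 0.048 0.086 -0.01 0 0 0; 0 0.048 0.086 -0.01 0 0 0; 0 0.048 0.086 0.025 0 0 0; 0 0.048 0.086 0.06 0 0 0",
)

```text
time: 41.98
tool_pos: [0.5229, -0.0169, 0.0951]
tool_rot: [-0.0, 1.0, -0.017, -0.001]
contact_force: [-0.0, -0.9, -0.4]
gripper_width: 0.235
grasp_force: 58.9
```

>>> jog_arm(
  motion="0 0 0 0.004 0 0 0; 0 0 0 0.008 0 0 0; 0 0 0 0.012 0 0 0; 0 0 0 0.012 0 0 0; 0 0 0 0.012 0 0 0",
)

```text
time: 42.6
tool_pos: [0.5241, -0.0181, 0.0913]
tool_rot: [0.0, 1.0, -0.018, 0.0]
contact_force: [-0.5, 0.2, -1.1]
gripper_width: 0.229
grasp_force: 58.9
```

>>> jog_arm(
  motion="0 0 0 0.002 0 0 0; 0 0 0 0.004 0 0 0; 0 0 0 0.006 0 0 0; 0 0 0 0.006 0 0 0; 0 0 0 0.006 0 0 0",
)

```text
time: 43.22
tool_pos: [0.5238, -0.018, 0.0879]
tool_rot: [-0.0, 1.0, -0.018, -0.0]
contact_force: [-0.4, 0.2, -1.2]
gripper_width: 0.235
grasp_force: 58.9
```

>>> jog_arm(
  motion="0 0 0 0.002 0 0 0; 0 0 0 0.004 0 0 0; 0 0 0 0.006 0 0 0; 0 0 0 0.006 0 0 0; 0 0 0 0.006 0 0 0",
)

```text
time: 43.85
tool_pos: [0.5244, -0.018, 0.0868]
tool_rot: [-0.0, 1.0, -0.018, 0.001]
contact_force: [-3.9, 0.6, 8.0]
gripper_width: 0.232
grasp_force: 59.9
```

>>> jog_arm(
  motion="0 0 0 0.002 0 0 0; 0 0 0 0.004 0 0 0; 0 0 0 0.004 0 0 0; 0 0 0 0.004 0 0 0; 0 0 0 0.004 0 0 0",
)

```text
time: 44.48
tool_pos: [0.5251, -0.018, 0.0869]
tool_rot: [0.0, 1.0, -0.018, 0.001]
contact_force: [-7.2, 1.2, 16.0]
gripper_width: 0.233
grasp_force: 60.8
```

>>> jog_arm(
  motion="0 0 0 -0.008 0 0 0; 55 0 0 -0.008 0 0 0; 55 0 0 -0.008 0 0 0; 55 0 0 -0.008 0 0 0; 55 0 0 -0.1 0 0 0",
)

```text
time: 45.1
tool_pos: [0.5202, -0.0174, 0.1284]
tool_rot: [-0.001, 1.0, -0.018, -0.005]
contact_force: [-0.8, -0.0, -0.0]
gripper_width: 0.546
grasp_force: 0.0
```

>>> jog_arm(
  motion="0 0 0 -0.1 0 0 0; 0 0 -0.12 -0.1 0 0 0; 0 0 -0.24 -0.1 0 0 0; 0 0 -0.36 -0.1 0 0 0; 0 0 -0.36 -0.1 0 0 0",
)

```text
time: 45.72
tool_pos: [0.5296, 0.1654, 0.1825]
tool_rot: [-0.0, 1.0, -0.015, -0.0]
contact_force: [-0.1, -1.0, -1.2]
gripper_width: 0.004
grasp_force: 0.0
```

```bash
python3 - <<'E'
from h import *
fs=look();s=state();print(s["tool_pos"])
for c,f in fs.items():
    for x in [(.5243,-.0187),(.6243,-.0215)]:
        p,_=near(f,x,.04,.103,.12); print(c,"flange",len(p),(circ(p),p.mean(0)) if len(p)>5 else "")
        if len(p)>20:
            A=np.c_[p[:,:2]-p[:,:2].mean(0),np.ones(len(p))];print("slope",np.linalg.lstsq(A,p[:,2],rcond=None)[0].round(3))
        p,_=near(f,x,.03,.13,.155); print("knob top",len(p),p.mean(0) if len(p) else "")
    p,_=near(f,(.448,-.11),.022,.07,.1);print("btn",len(p),p.mean(0).round(4),p[p[:,2]>.077].mean(0).round(4))
    print([(round(d["p"],2),np.round(d["at"],3).tolist()) for d in place_of(c,"start_top")+place_of(c,"dish_a_mid")])
cv2.imwrite("pics/fin.png",np.hstack([cv2.resize(fs["top"]["color"][160:290,260:390],None,fx=3,fy=3),cv2.resize(fs["side"]["color"][140:270,270:400],None,fx=3,fy=3)])[...,::-1])
E
```

```text
[0.52996341 0.16222011 0.18242796]
top flange 453 (array([ 0.52324619, -0.01847531,  0.02517187]), array([ 0.52223422, -0.01851019,  0.11135763]))
slope [-0.011  0.001  0.111]
knob top 57 [ 0.52200922 -0.01887071  0.14302388]
top flange 435 (array([ 0.62372728, -0.02098888,  0.0253317 ]), array([ 0.62183218, -0.02099711,  0.11142094]))
slope [ 0.004 -0.002  0.111]
knob top 59 [ 0.62187014 -0.02108813  0.14222232]
btn 175 [ 0.4484 -0.1106  0.078 ] [ 0.4488 -0.1126  0.0819]
[(0.51, [0.572, -0.143, 0.084]), (0.5, [0.453, -0.11, 0.082])]
side flange 48 (array([ 0.52788666, -0.02168172,  0.03748729]), array([ 0.49942004, -0.0009111 ,  0.11096815]))
slope [ 0.024 -0.021  0.111]
knob top 0 
side flange 398 (array([ 0.62274988, -0.0220003 ,  0.02580126]), array([ 0.62157742, -0.01523905,  0.11198824]))
slope [ 0.009 -0.002  0.112]
knob top 74 [ 0.62193993 -0.0176231   0.14095795]
btn 169 [ 0.448  -0.1067  0.0775] [ 0.4485 -0.1101  0.0817]
[(0.65, [0.447, -0.111, 0.079]), (0.51, [0.525, -0.014, 0.082]), (0.73, [0.622, -0.023, 0.084])]
```

View pics/fin.png

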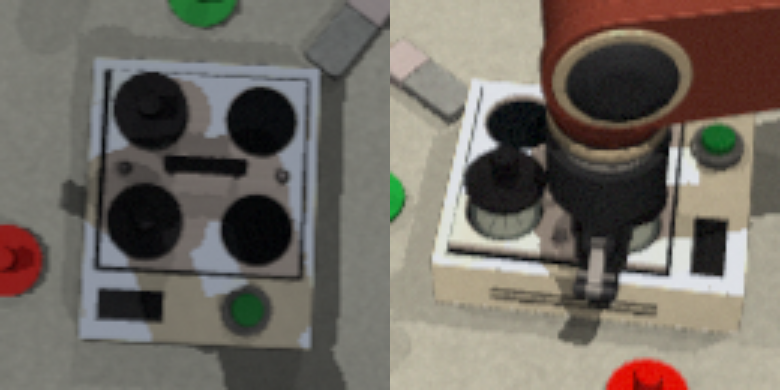

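Both dishes are capped and level: the flange tops are at 111 mm with no slope, at crop positions (150,110) and (145,220). The button is at (0.4485, -0.111), with its top at 82 mm.

```bash
python3 - <<'E'
from h import *
Y=-1.606;b=(.4485,-.1112)
plan([(.45,.10,.21,Y,0,50),(*b,.20,Y,0,55,1),(*b,.095,Y,0,40,3),(*b,.076,Y,0,10,3)])
E
```

```text
0 -0.052 0.042 0.006 0 0 -0.001; 0 -0.104 0.085 0.012 0 0 -0.001; 0 -0.156 0.127 0.018 0 0 -0.002; 0 -0.153 0.233 0.023 0 0 -0.002; 0 -0.15 0.338 0.028 0 0 -0.002
0 0.003 0.106 0.005 0 0 0; 0 0.006 0.212 0.01 0 0 0; 0 0.006 0.212 0.01 0 0 0; 0 0.006 0.211 0.08 0 0 0; 0 0.006 0.211 0.15 0 0 0
0 0 0 0.07 0 0 0; 0 0 0 0.07 0 0 0; 0 0 0 0.07 0 0 0; 0 0 0 0.07 0 0 0; 0 0 0 0.089 0 0 0
0 0 0 0.019 0 0 0; 0 0 0 0.019 0 0 0; 0 0 0 0.019 0 0 0; 0 0 0 0.019 0 0 0; 0 0 0 0.019 0 0 0
end [ 0.4484 -0.111   0.0758] [-0.035 -0.999  0.   ]
```

>>> jog_arm(
  motion="0 -0.052 0.042 0.006 0 0 -0.001; 0 -0.104 0.085 0.012 0 0 -0.001; 0 -0.156 0.127 0.018 0 0 -0.002; 0 -0.153 0.233 0.023 0 0 -0.002; 0 -0.15 0.338 0.028 0 0 -0.002",
)

```text
time: 46.65
tool_pos: [0.4488, -0.0064, 0.1691]
tool_rot: [0.0, 1.0, -0.017, 0.001]
contact_force: [0.9, 0.4, -0.8]
gripper_width: -0.003
grasp_force: 0.0
```

>>> jog_arm(
  motion="0 0.003 0.106 0.005 0 0 0; 0 0.006 0.212 0.01 0 0 0; 0 0.006 0.212 0.01 0 0 0; 0 0.006 0.211 0.08 0 0 0; 0 0.006 0.211 0.15 0 0 0",
)

```text
time: 47.28
tool_pos: [0.4491, -0.1099, 0.0937]
tool_rot: [0.0, 1.0, -0.017, 0.001]
contact_force: [0.1, 0.4, -0.2]
gripper_width: 0.002
grasp_force: 0.0
```

>>> jog_arm(
  motion="0 0 0 0.07 0 0 0; 0 0 0 0.07 0 0 0; 0 0 0 0.07 0 0 0; 0 0 0 0.07 0 0 0; 0 0 0 0.089 0 0 0",
)

```text
time: 47.9
tool_pos: [0.4506, -0.1106, 0.0514]
tool_rot: [0.001, 1.0, -0.016, 0.002]
contact_force: [0.5, 0.4, 0.0]
gripper_width: -0.001
grasp_force: 0.0
```

>>> jog_arm(
  motion="0 0 0 0.019 0 0 0; 0 0 0 0.019 0 0 0; 0 0 0 0.019 0 0 0; 0 0 0 0.019 0 0 0; 0 0 0 0.019 0 0 0",
)

```text
time: 48.52
tool_pos: [0.4496, -0.1102, 0.0405]
tool_rot: [0.0, 1.0, -0.016, 0.001]
contact_force: [2.9, -0.2, 4.6]
gripper_width: 0.0
grasp_force: 2.2
```

>>> jog_arm(
  motion="0 0 0 0.003 0 0 0; 0 0 0 0.005 0 0 0; 0 0 0 0.007 0 0 0; 0 0 0 0.007 0 0 0; 0 0 0 0.007 0 0 0",
)

```text
time: 49.15
tool_pos: [0.4497, -0.1102, 0.0394]
tool_rot: [0.0, 1.0, -0.016, 0.0]
contact_force: [-5.8, 1.6, 20.4]
gripper_width: -0.001
grasp_force: 9.9
```

>>> jog_arm(
  motion="0 0 0 -0.03 0 0 0; 0 0 0 -0.12 0 0 0; 0 0 0 -0.24 0 0 0; 0 0 0 -0.34 0 0 0; 0 0 0 -0.34 0 0 0",
)

```text
time: 49.78
tool_pos: [0.4503, -0.1105, 0.2105]
tool_rot: [0.001, 1.0, -0.016, 0.003]
contact_force: [-0.5, 0.2, -0.4]
gripper_width: -0.004
grasp_force: 0.0
```

>>> jog_arm(
  motion="0 0 0.1 0 0 0 0; 0 0 0.2 0 0 0 0; 0 0 0.3 0 0 0 0; 0 0 0.4 0 0 0 0; 0 0 0.4 0 0 0 0",
)

```text
time: 50.4
tool_pos: [0.4403, -0.3111, 0.2032]
tool_rot: [-0.002, 1.0, -0.018, -0.002]
contact_force: [-0.8, 0.9, -0.0]
gripper_width: 0.001
grasp_force: 0.0
```

```bash
python3 - <<'E'
from h import *
fs=look();s=state();print(s["time"],s["tool_pos"],s["contact_force"])
for c,f in fs.items():
    for x in [(.5243,-.0187),(.6243,-.0215)]:
        p,_=near(f,x,.04,.103,.12);A=np.c_[p[:,:2]-p[:,:2].mean(0),np.ones(len(p))];print(c,len(p),circ(p).round(4),np.linalg.lstsq(A,p[:,2],rcond=None)[0].round(3))
        p,_=near(f,x,.03,.13,.155); print("knob top",len(p),p.mean(0).round(4) if len(p) else "")
        p,_=near(f,x,.036,.09,.1065);print("side wall",len(p),circ(p,.03).round(4) if len(p)>10 else"")
    p,_=near(f,(.5725,-.0713),.09,.063,.074);print("plate",np.median(p[:,2]))
    p,_=near(f,(.448,-.11),.022,.077,.1);print("btn",len(p),p.mean(0).round(4))
    print([(round(d["p"],2),np.round(d["at"],3).tolist()) for d in place_of(c,"dish_a_mid")])
cv2.imwrite("pics/fin2.png",np.hstack([cv2.resize(fs["top"]["color"][160:290,260:390],None,fx=3,fy=3),cv2.resize(fs["side"]["color"][140:270,270:400],None,fx=3,fy=3)])[...,::-1])
E
```

```text
50.5 [ 0.44107567 -0.30876765  0.2039245 ] [ 0.10725035 -0.05204098  0.37775032]
top 456 [ 0.5233 -0.0185  0.0251] [ 0.002 -0.001  0.111]
knob top 57 [ 0.522  -0.0189  0.1428]
side wall 19 [ 0.5329 -0.0221]
top 433 [ 0.6238 -0.021   0.0254] [-0.     0.003  0.111]
knob top 60 [ 0.6218 -0.0209  0.1422]
side wall 30 [ 0.6284 -0.0286]
plate 0.06800320075299904
btn 101 [ 0.4487 -0.1123  0.0821]
[(0.32, [0.519, -0.117, 0.065])]
side 406 [ 0.5223 -0.0196  0.026 ] [ 0.001 -0.02   0.112]
knob top 79 [ 0.5221 -0.0154  0.1412]
side wall 68 [ 0.5227 -0.019 ]
side 390 [ 0.6227 -0.0216  0.0261] [ 0.007 -0.003  0.112]
knob top 76 [ 0.6222 -0.0174  0.1411]
side wall 58 [ 0.6225 -0.0222]
plate 0.06864172610953556
btn 88 [ 0.4482 -0.1097  0.0823]
[(0.62, [0.621, -0.021, 0.083]), (0.45, [0.62, -0.024, 0.059])]
```

View pics/fin2.png

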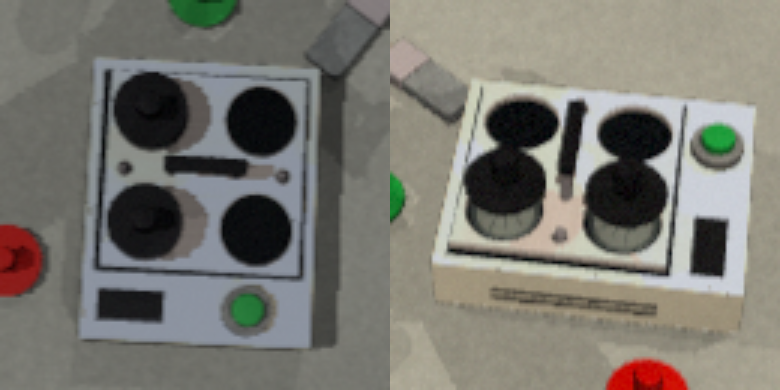

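The plate is flush, both dishes stand capped and level, and the button is back up at 82 mm. Handing in.

```bash
python3 -c "
from plant import job_done; print(job_done())"
```

```text
the job is handed in; nothing more can be done
None
```

The job is handed in, with no verdict returned. By the last images and force readings, the plate was flush on both pins, both dishes (only two were present) stood capped and level, the start button was pressed (about 20 N) and back up, and the arm was clear.

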